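# Two hardness tests on a marked bar

## Task

Get the hardness tester ready: take the loupe off the test bar and put it in the small grey tray, and thread all the ring weights lying on the table onto the loading unit's post, largest at the bottom and each fully home. Then, sliding the bar along the stage without lifting it, bring the spot nearest its end centrally under the indenter tip, push the load lever fully over and bring it back; slide on until the inner spot is centrally under the tip and again push the lever over and bring it back. Leave the bar there, do not knock the indenter, and leave everything else on the table where it is.

Things in the scene. Friction and masses are not known exactly. Their poses are not given: they have to be found in the camera images.
- tester: white bench hardness tester, fixed; steel stage, top 35 mm above the table, 140 mm wide (|x| < 70 mm), y from -210 to +165 mm. At its +y end stands the column (y 165 to 280 mm, 100 mm wide, 300 mm tall); from it the head reaches back over the stage to y = 55 mm, |x| < 35 mm, underside 210 mm above the table. Origin on the table under the stage, +y towards the column
- indenter: the fixed steel nose under the head: up to 38 mm across, hanging down from the head to the tip, which is 54 mm above the table, 5 mm above the top of the bar. Origin at its tip
- tip (a point): lowest point of the indenter; fixed to the tester, above x = 0, y = 90 mm in the tester's frame
- bar: loose flat aluminium test bar lying on the stage, 40 mm wide (x), 210 mm long (y), 14 mm thick, about 0.45 kg; origin at the centre of its underside; +y points along it to the end with the two marked spots, which looks towards the column. The other end is plain and is the place to grip, clear of the head
- spot_end (a point): centre of the first marked spot, a black dot of 10 mm with a small pale centre on top of the bar, on its centre line, 20 mm from the +y end
- spot_inner (a point): centre of the second marked spot, a like dot 30 mm farther in, 50 mm from the +y end
- loupe: small black loupe standing on the bar at first: square foot 38 x 38 x 10 mm, above it a round barrel 34 mm across, 38 mm tall in all; origin at the centre of its underside, z up through the barrel
- tray: small grey open accessory tray, fixed, 90 mm (x) by 140 mm (y), walls 4 mm thick and 25 mm high, floor 4 mm; empty at first; origin at the centre of its underside
- load_unit: white box of the loading unit, fixed, 150 mm (x) by 190 mm (y) by 45 mm high; origin at the centre of its underside. The weight post stands on it at x = 0, y = +45 mm; the load lever is at x = 0, y = -55 mm
- seat (a point): centre of the top of the weight post's round foot (68 mm across), 49 mm above the table, where the lowest weight rests. The post is 15 mm thick and rises 60 mm from here; its topmost 10 mm taper
- lever (a joint): angle of the load lever (rad): 0 leaning to the loading unit's -x, 1.2 fully over to +x, a stop at each end; the hinge runs along the unit's y axis, 67 mm above the table at x = 0, y = -55 mm of the unit. A light push moves it and it stays where it is left
- lever_tip (a point): centre of the black ball of 26 mm on the end of the load lever, 80 mm from the hinge
- weight_60: loose steel ring weight, 60 mm outer diameter, bore 19 mm, 14 mm thick, 0.26 kg; origin at the centre of its underside, z along its axis. Two or three of the four weights are there, lying flat on the table
- weight_50: the same, 50 mm outer diameter, 0.18 kg
- weight_41: the same, 41 mm outer diameter, 0.11 kg
- weight_32: the same, 32 mm outer diameter, 0.06 kg
- spray: bystander: white bottle, 60 mm across, 160 mm tall, standing; origin under its centre
- jar: bystander: amber jar, 60 mm across, 70 mm tall; origin under its centre
- brush: bystander: brush lying on the table, 130 mm long; origin under its middle
- coupon: bystander: solid steel disc without a hole, 50 mm across, 12 mm thick; not a weight
- gauge_block: bystander: steel gauge block 35 x 9 x 30 mm standing on its edge
- marker: bystander: black marker pen, 14 mm thick, lying on the table
Mind the look-alikes: they are no part of the job. Leave any pink or turquoise look-alike of the weight_60 alone. Several things have the shape of the bar; the one meant has the colours described above.

How it is judged (in metres and radians):
On the way, in this order (a step that is already met when the one before it is completed fails the run):
1. the loupe is in the tray and all the weights present are home on the post, largest lowest (x of loupe in the frame of tray between -0.041 and 0.041 m and y of loupe in the frame of tray between -0.066 and 0.066 m and z of loupe in the frame of tray below 0.03 m and horizontal distance between each of weight_60, weight_50, weight_41, weight_32 and seat below 0.004 m and angle between each of weight_60, weight_50, weight_41, weight_32's own z axis and vertical below 0.1 rad and z of weight_60 in the frame of seat between -0.004 and 0.004 m and z of each of weight_50, weight_41, weight_32 in the frame of weight_60 above 0.008 m and (z of weight_50 in the frame of seat below 0.004 m or z of weight_50 in the frame of weight_60 below 0.018 m) and z of each of weight_50, weight_41, weight_32 in the frame of seat above -0.004 m and z of each of weight_41, weight_32 in the frame of weight_50 above 0.008 m and (z of weight_41 in the frame of seat below 0.004 m or z of weight_41 in the frame of weight_60 below 0.018 m or z of weight_41 in the frame of weight_50 below 0.018 m) and z of weight_32 in the frame of weight_41 above 0.008 m and (z of weight_32 in the frame of seat below 0.004 m or z of weight_32 in the frame of weight_60 below 0.018 m or z of weight_32 in the frame of weight_50 below 0.018 m or z of weight_32 in the frame of weight_41 below 0.018 m)), for 0.2 s.
2. with the end spot under the tip, the lever is pushed fully over (all of step 1 and horizontal distance between spot_end and tip below 0.004 m and value of joint lever above 1 rad), for 0.2 s.
3. the lever is brought back (value of joint lever below 0.2 rad), for 0.2 s.
4. with the inner spot under the tip, the lever is pushed fully over (all of step 1 and horizontal distance between spot_inner and tip below 0.004 m and value of joint lever above 1 rad), for 0.2 s.
At the end, for the whole second after the job is handed in: Loupe in the tray; weights present on the post (within 4 mm of its axis), larger below smaller, no gaps over 4 mm; bar flat on the stage at rest, inner spot within 4 mm of the tip seen from above; lever back (below 0.2 rad; over means above 1.0) (all of step 1 and z of bar in the frame of tester between 0.032 and 0.038 m and angle between bar's own z axis and vertical below 0.05 rad and horizontal distance between spot_inner and tip below 0.004 m and value of joint lever below 0.2 rad and linear speed of bar below 0.01 m/s); the robot touches nothing.
It fails at once if the bar is lifted more than 15 mm off the stage (z of bar in the frame of tester above 0.05 m).
It fails at once if the indenter is knocked with more than 15 N (contact force between indenter and anything else above 15 N).
It fails at once if a bystander is moved more than 5 cm (distance of any of spray, jar, brush, coupon, gauge_block, marker from where it was at the start of the episode above 0.05 m).
Of weight_60, weight_50, weight_41, weight_32 only 2 to 3 are there at a start; the rules pass over those that are not, and their reading is None.
At some moment in a run one of weight_60, weight_50, weight_41, weight_32, bar may be knocked a few centimetres aside while the robot is not near it.
Once in a run the grip may slacken for a moment while it holds something.
It also fails if it takes over 210 s, if anything falls off the work surface, if the arm or the gripper's body presses on something with over 40 N, if the wrist force passes 120 N, or if a joint passes its speed limit or range.

## Robot

A 6-joint arm with a two-finger parallel gripper is mounted at the origin on the work surface. World frame = base frame: x ahead of the robot, y to its left, z up, the work surface at z = 0. Lengths are in mm, angles in rad, forces in N, time in s.
With the tool pointing down it reaches from about 275 to 875 mm from the base axis. Payload 12.5 kg.
Tool frame: the origin (TCP) lies midway between the tips of the shut fingers; the grasp point (between the pads) lies 19 mm behind it (robot.grip_depth is the z of the grasp point in the tool frame, in mm); z points along the fingers, y is the line along which they close (so a half turn about z gives the same grasp; the last joint's range is limited). The gripper opens to 85 mm and grips with 20 to 120 N. Pads are 22 mm wide; open, the fingers measure 114 mm over their backs; the gripper's body (76 mm by 85 mm) begins 54 mm behind the grasp point. The pads swing forward as they close: fully open they stand 13 mm farther back than shut.
Start: joints at [-1.318, 0.351, 1.652, -0, 1.139, -0.085], TCP at [182.295, -518.896, 231.29] pointing down, gripper open.
Joint ranges: [-2.75, 2.75], [-0.79, 2.1], [0.01, 2.65], [-1.57, 4.71], [0.07, 3.14], [-2.87, 2.87]. Speed limits (rad/s): [2.22, 2.22, 2.79, 3.14, 3.14, 3.14].

## Interface

Orientations are given as a rotation vector (axis times angle).
In Python, from plant import robot gives the robot as it stands.
- The arm moves only by the shell command python3 -m creep 'ROWS'. ROWS is JSON, a list of rows, each an object with "claw": the finger opening in mm, from 0 to 85.4; "offset": the shift along the tool's x, y, z in mm, a list of three; "delta_rot": the turn, a rotation vector about the tool's x, y, z in degrees, a list of three. In form: [{"claw": claw, "offset": [dx, dy, dz], "delta_rot": [rx, ry, rz]}, ...]. A call has 1 to 20 rows; each row shifts and turns the commanded pose from where the row before left it, along the tool's axes as they then stand; what a row does not reach is not made up. A row lasts 1/8 s, in which the tool goes at most 62.5 mm and 10.7 degrees, less where a joint would pass 70% of its speed; a pose out of reach is approached as far as the arm can. A call with a gripper value outside its range is refused whole. The fingers move at their own pace and stop on an object; the grip force is fixed at half the most. Time passes only in rows, so rows that do not move let the fingers close. It gives the time, the measured TCP pose, the force, the opening and the grip force at its end, in the units of the state.
- robot.get_state(): the state, without advancing time (a new reading comes with each control period).
- robot.capture(name): name is "scene" or "top" or "wrist"; returns a dict with "color" (480x640x3 uint8, red, green, blue), "intrinsics" (3x3 intrinsics, pixels), "R" (3x3) and "t" (3): a world point X has camera coordinates R X + t. Camera axes: x right, y down, z forward; pixel columns grow to the right and rows downward; lengths in mm; the calibration is good to about 2 mm. A picture is of the moment at which its call begins. There is no depth.
- robot.close_job(): hands the job in; it is judged then, once.
The state is a dict: "time_s": time; "q": joint angles; "joint_velocities": joint speeds; "joint_torque": joint torques, N m; "tool_pos": TCP position; "tcp_rot": TCP orientation; "ft_force": force on the tool from outside, world axes, zero at the start; "wrist_torque": the same for the moment, N m; "grip_width": finger opening in mm; "grasp_force": force on a finger pad.
Only numpy, scipy, OpenCV 4.12 (cv2) and the standard library are available. Lean on these libraries where they do the work, as an engineer would, in place of code of your own. Each camera call takes 0.05 s, during which the arm holds its last target. There are 200 camera calls.

## Working session

There is one attempt and no reset: what is moved stays moved. The work goes in short steps, Python scripts to look and compute and a shell command to move; the robot and the scene stay as the last step left them, time stands still between calls to the robot, and variables do not carry over. Pictures are saved under pics/ and viewed, at most 14 in all, crops included, and the job is handed in when it is done.

```bash
ls; mkdir -p pics
cat > h.py <<'E'
import numpy as np, cv2
from plant import robot
from scipy.spatial.transform import Rotation as Ro
def cap(n,f=None):
    c=robot.capture(n); im=cv2.cvtColor(np.asarray(c["color"]),cv2.COLOR_RGB2BGR)
    if f: cv2.imwrite(f"pics/{f}.png",im)
    return im,np.array(c["intrinsics"]),np.array(c["R"]),np.array(c["t"])
def px2w(u,v,z,K,R,t):
    o=-R.T@t; d=R.T@np.linalg.inv(K)@np.array([u,v,1.]); return o+d*(z-o[2])/d[2]
def w2px(X,K,R,t):
    p=K@(R@np.array(X,float)+t); return p[:2]/p[2]
E
python3 - <<'E'
from h import *
for n in ("scene","top","wrist"):
    im,K,R,t=cap(n,n+"0"); print(n,K.tolist(),(-R.T@t).round(),R.round(3).tolist())
print(robot.get_state())
E
```

```text
pics
scene [[585.0123376790574, 0.0, 323.03609102031106], [0.0, 585.0123376790574, 237.77687032232743], [0.0, 0.0, 1.0]] [1012.  838.  787.] [[-0.885, 0.465, 0.016], [0.261, 0.524, -0.811], [-0.386, -0.714, -0.585]]
top [[510.03067279264474, 0.0, 330.62535966693423], [0.0, 510.03067279264474, 240.23185235280036], [0.0, 0.0, 1.0]] [ 467.    9. 1221.] [[-0.029, -1.0, 0.007], [-0.997, 0.028, -0.077], [0.077, -0.009, -0.997]]
wrist [[338.9495425293164, 0.0, 317.8558945871357], [0.0, 338.9495425293164, 230.8079902489131], [0.0, 0.0, 1.0]] [ 253. -494.  373.] [[0.332, -0.943, -0.001], [-0.902, -0.318, 0.292], [-0.276, -0.096, -0.956]]
{'time_s': 0.15, 'q': array([-1.31760629e+00,  3.51159336e-01,  1.65224866e+00,  3.42775100e-05,
        1.13908248e+00, -8.45901097e-02]), 'joint_velocities': array([-0.00165438, -0.00132113, -0.00163669, -0.00095256, -0.00091135,
        0.00031123]), 'joint_torque': array([ 3.96763990e-04, -5.06249106e+01, -2.91501367e+01, -1.06199061e-04,
        3.32936506e-03,  2.90811386e-05]), 'tool_pos': array([ 182.24356332, -518.67631304,  230.86722193]), 'tcp_rot': array([-3.09601318e+00, -5.27891979e-01,  7.00080174e-05]), 'ft_force': array([ 0.79279925,  0.77069747, -0.01153053]), 'wrist_torque': array([ 0.02026867, -0.02554947, -0.01418069]), 'grasp_force': 0.0, 'grip_width': 85.46413854193015}
```

View pics/top0.png

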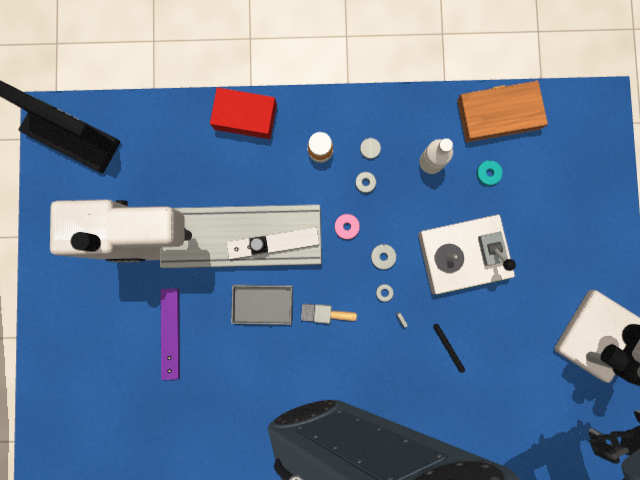

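View pics/scene0.png

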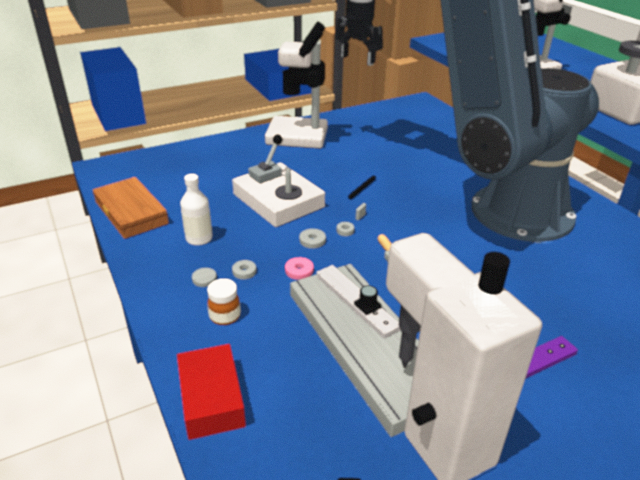

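Run:
```python
from h import *
im,K,R,t=cap("top")
hsv=cv2.cvtColor(im,cv2.COLOR_BGR2HSV)
m=((hsv[...,1]<90)&(hsv[...,2]>90)).astype(np.uint8)
cs,_=cv2.findContours(m,cv2.RETR_EXTERNAL,cv2.CHAIN_APPROX_NONE)
for c in cs:
    a=cv2.contourArea(c); (u,v),(w,h),an=cv2.minAreaRect(c)
    if 40<a<6000 and 130<v<380 and 150<u<560: print(np.round((u,v,w,h,an,a),1), px2w(u,v,14,K,R,t)[:2].round(), np.round(np.array([w,h])*2.37))
for n,u,v,z in [("loupe",258,243,87),("barR",320,238,49),("spots end",236,250,49),("tray",262,305,25),("post",449,257,105),("foot",449,259,49),("ball",509,265,140),("stage c1",320,205,35),("stage c2",321,265,35),("pink",347,226,14),("lever hub",494,250,67)]: print(n,px2w(u,v,z,K,R,t)[:2].round())
s=robot.get_state(); _,K,Rc,tc=cap("wrist"); Rt=Ro.from_rotvec(s["tcp_rot"]).as_matrix()
print("cam in tool",Rt.T@(-Rc.T@tc-s["tool_pos"]),(Rc@Rt).round(3).tolist())
print(Rt.round(3).tolist())
c=cv2.resize(im[130:330,215:535],None,fx=2.5,fy=2.5,interpolation=cv2.INTER_CUBIC); cv2.imwrite("pics/topcrop.png",c)
```

```text
[401.9 319.5  16.1   4.3  58.4  51. ] [ 369. -164.] [38. 10.]
[316.3 312.8  30.6  18.5   5.7 489. ] [390.  37.] [73. 44.]
[ 261.5  304.5   39.    61.    90.  2259.5] [413. 165.] [ 92. 145.]
[384.  292.5  17.   16.   90.  220. ] [ 433. -124.] [40. 38.]
[383.  256.5  25.   24.   90.  475. ] [ 518. -125.] [59. 57.]
[ 465.9  254.    65.6   85.8   77.6 5323.5] [ 518. -322.] [156. 203.]
[347. 225.  22.  24.  90. 233.] [595. -42.] [52. 57.]
[365.  182.   20.   20.   90.  322.5] [698. -88.] [47. 47.]
[436.5 155.   26.2  40.3  45.  837. ] [ 759. -263.] [62. 96.]
[370. 148.  20.  20.  90. 315.] [ 780. -103.] [47. 47.]
[319.5 143.   23.3  23.3  45.  419. ] [796.  18.] [55. 55.]
loupe [553. 161.]
barR [563.  23.]
spots end [541. 217.]
tray [413. 162.]
post [ 509. -259.]
foot [ 506. -273.]
ball [ 487. -378.]
stage c1 [642.  21.]
stage c2 [501.  22.]
pink [593. -42.]
lever hub [ 523. -371.]
cam in tool [  74.59175645   -0.14660921 -141.89315798] [[0.001, 1.0, 0.0], [-0.956, 0.001, -0.292], [-0.292, 0.0, 0.956]]
[[0.943, 0.331, -0.0], [0.331, -0.943, 0.001], [0.0, -0.001, -1.0]]
```

View pics/topcrop.png

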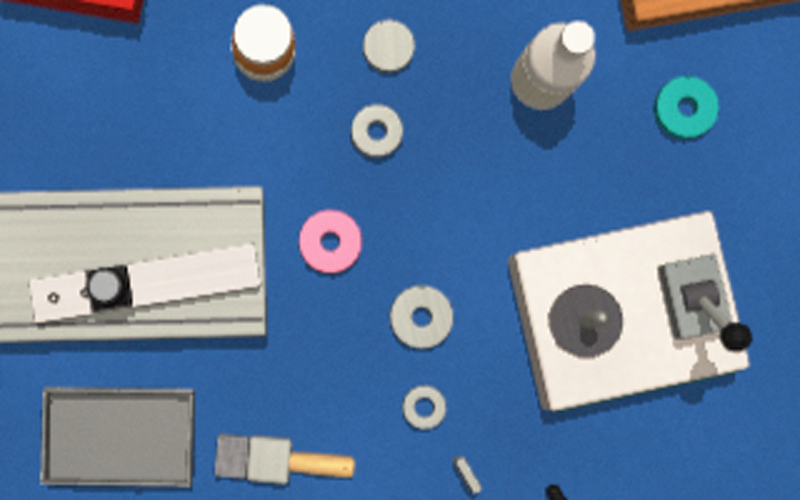

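Candidates (top px): grey rings (384,257)=60, (365,182)=50 and (384,292)=41 are the weights. Not wanted: pink ring (347,226), turquoise ring (490,173), and the coupon (370,148), which has no bore. The wanted bar is the silver one at (274,243) with the loupe on it at (258,243); the purple bar at (170,335) is a look-alike. The crop confirms each of these.

```bash
python3 -m creep '[{"claw":85,"offset":[0,0,-5],"delta_rot":[0,0,9.65]},{"claw":85,"offset":[0,0,-5],"delta_rot":[0,0,9.65]},{"claw":85,"offset":[40,-40,-5],"delta_rot":[0,0,0]},{"claw":85,"offset":[40,-40,-5],"delta_rot":[0,0,0]},{"claw":85,"offset":[40,-40,-5],"delta_rot":[0,0,0]},{"claw":85,"offset":[40,-40,-5],"delta_rot":[0,0,0]},{"claw":85,"offset":[40,-40,-5],"delta_rot":[0,0,0]},{"claw":85,"offset":[40,-40,-5],"delta_rot":[0,0,0]},{"claw":85,"offset":[40,-40,-5],"delta_rot":[0,0,0]},{"claw":85,"offset":[40,-40,0],"delta_rot":[0,0,0]},{"claw":85,"offset":[0,0,0],"delta_rot":[0,0,0]},{"claw":85,"offset":[0,0,0],"delta_rot":[0,0,0]},{"claw":85,"offset":[0,0,0],"delta_rot":[0,0,0]}]'
python3 - <<'E'
from h import *
im,K,R,t=cap("wrist","w1"); s=robot.get_state(); print(s["tool_pos"],s["tcp_rot"],s["q"])
np.savez("w1.npz",im=im,K=K,R=R,t=t)
E
```

```text
time_s: 1.88
tool_pos: [501.3, -199.5, 276.3]
tcp_rot: [3.142, -0.001, -0.0]
ft_force: [0.2, -0.2, -0.3]
grip_width: 85.3
grasp_force: 0.0
[ 501.37460576 -199.47023195  276.33095274] [ 3.14149010e+00 -9.12763364e-04 -1.06338160e-04] [-4.64871092e-01  2.88325044e-01  1.62318105e+00 -1.29325898e-04
  1.23010120e+00  1.10654955e+00]
```

View pics/w1.png

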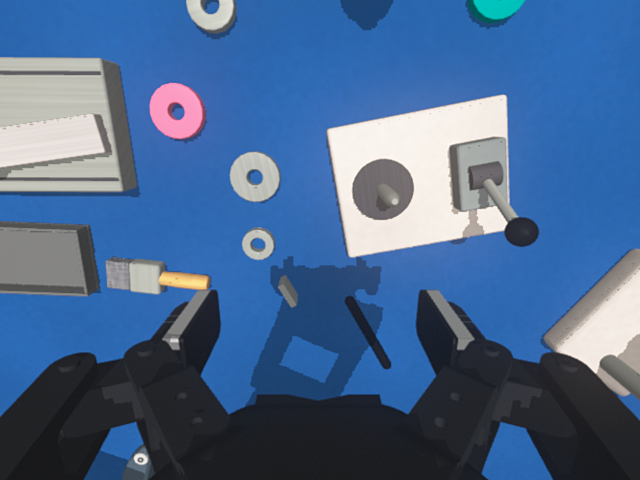

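```bash
cat >> h.py <<'E'
def rings(im,K,R,t,z=14,smax=75,vmin=110):
    hsv=cv2.cvtColor(im,cv2.COLOR_BGR2HSV); m=((hsv[...,1]<smax)&(hsv[...,2]>vmin)).astype(np.uint8)
    cs,hh=cv2.findContours(m,cv2.RETR_CCOMP,cv2.CHAIN_APPROX_NONE); out=[]
    for i,c in enumerate(cs):
        if hh[0][i][3]>=0 or hh[0][i][2]<0 or len(c)<30: continue
        j=hh[0][i][2]; k=max([a for a in range(len(cs)) if hh[0][a][3]==i],key=lambda a:cv2.contourArea(cs[a]))
        if cv2.contourArea(cs[k])<20: continue
        P=np.array([px2w(*p[0],z,K,R,t)[:2] for p in c]); H=np.array([px2w(*p[0],z,K,R,t)[:2] for p in cs[k]])
        (po,ro),(ph,rh)=cv2.minEnclosingCircle(P.astype(np.float32)),cv2.minEnclosingCircle(H.astype(np.float32))
        if ro<40: out.append((np.round(cv2.minEnclosingCircle(c)[0],0),np.round(po,1),round(2*ro,1),np.round(ph,1),round(2*rh,1)))
    return out
E
python3 - <<'E'
from h import *
d=np.load("w1.npz"); im,K,R,t=[d[k] for k in("im","K","R","t")]
for r in rings(im,K,R,t): print(r)
g=cv2.cvtColor(im,cv2.COLOR_BGR2HSV)
print(g[189,365],g[243,245],g[177,240])
m=((g[...,2]<125)&(g[...,1]<80)).astype(np.uint8); m[:,:330]=0;m[:,425:]=0;m[:140]=0;m[235:]=0
c=max(cv2.findContours(m,cv2.RETR_EXTERNAL,cv2.CHAIN_APPROX_NONE)[0],key=cv2.contourArea); P=np.array([px2w(*p[0],49,K,R,t)[:2] for p in c],np.float32)
print("foot",cv2.minEnclosingCircle(P),cv2.fitEllipse(P))
for n,u,v,z in[("A",327,128,45),("B",507,95,45),("C",508,230,45),("D",350,257,45),("ball",521,232,133)]: print(n,px2w(u,v,z,K,R,t).round(1))
E
```

```text
(array([258., 243.]), array([ 436. , -123.1]), 43.5, array([ 434.7, -123.2]), 19.9)
(array([255., 176.]), array([ 519.7, -124. ]), 60.4, array([ 519.8, -123.9]), 20.5)
[159  16 109] [ 30   9 190] [ 34  10 198]
foot ((510.1201477050781, -270.09503173828125), 33.295833587646484) ((510.08038330078125, -270.13720703125), (65.02206420898438, 65.55963897705078), 138.3494110107422)
A [ 575.1 -208.9   45. ]
B [ 607.5 -393.3   45. ]
C [ 462.8 -418.    45. ]
D [ 429.5 -237.2   45. ]
ball [ 487.6 -378.2  133. ]
```

```bash
python3 -m creep '[{"claw":75,"offset":[9.2,-37.7,0],"delta_rot":[0,0,0]},{"claw":75,"offset":[9.2,-37.7,35],"delta_rot":[0,0,0]},{"claw":75,"offset":[0,0,55],"delta_rot":[0,0,0]},{"claw":75,"offset":[0,0,55],"delta_rot":[0,0,0]},{"claw":75,"offset":[0,0,50],"delta_rot":[0,0,0]},{"claw":75,"offset":[0,0,40],"delta_rot":[0,0,0]},{"claw":75,"offset":[0,0,25],"delta_rot":[0,0,0]},{"claw":75,"offset":[0,0,10],"delta_rot":[0,0,0]},{"claw":75,"offset":[0,0,4],"delta_rot":[0,0,0]},{"claw":75,"offset":[0,0,0],"delta_rot":[0,0,0]},{"claw":75,"offset":[0,0,0],"delta_rot":[0,0,0]}]'
python3 - <<'E'
from h import *
im,K,R,t=cap("wrist","w2"); s=robot.get_state(); print(s["tool_pos"],s["ft_force"])
for r in rings(im,K,R,t): print(r)
E
```

```text
time_s: 3.3
tool_pos: [520.8, -123.4, 3.1]
tcp_rot: [3.141, 0.002, 0.002]
ft_force: [1.0, -0.2, 1.1]
grip_width: 75.2
grasp_force: 0.0
[ 520.7088783  -123.31480034    3.03385279] [0.33511248 0.91442018 0.38693045]
(array([318., 304.]), array([ 521.7, -123.3]), 62.2, array([ 520.3, -123.4]), 19.4)
(array([128.,  90.]), array([607.4, -55.3]), 38.2, array([598.7, -63.5]), 4.8)
```

View pics/w2.png

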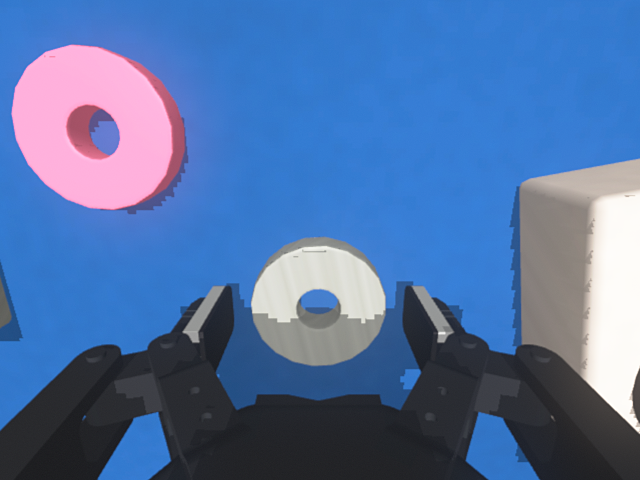

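```bash
python3 -m creep '[{"claw":75,"offset":[0,0,4],"delta_rot":[0,0,0]},{"claw":66,"offset":[0,0,0],"delta_rot":[0,0,0]},{"claw":50,"offset":[0,0,0],"delta_rot":[0,0,0]},{"claw":50,"offset":[0,0,0],"delta_rot":[0,0,0]},{"claw":50,"offset":[0,0,0],"delta_rot":[0,0,0]},{"claw":50,"offset":[0,0,0],"delta_rot":[0,0,0]}]'
```

```text
time_s: 4.1
tool_pos: [520.3, -123.2, -1.0]
tcp_rot: [3.142, 0.002, -0.0]
ft_force: [-3.7, 0.2, 10.3]
grip_width: 57.3
grasp_force: 61.4
```

```bash
python3 -m creep '[{"claw":45,"offset":[0,0,-10],"delta_rot":[0,0,0]},{"claw":45,"offset":[0,0,-40],"delta_rot":[0,0,0]},{"claw":45,"offset":[0,0,-50],"delta_rot":[0,0,0]},{"claw":45,"offset":[0,0,-50],"delta_rot":[0,0,0]},{"claw":45,"offset":[-28,49,-30],"delta_rot":[0,0,0]},{"claw":45,"offset":[-28,49,0],"delta_rot":[0,0,0]},{"claw":45,"offset":[-29,49,0],"delta_rot":[0,0,0]},{"claw":45,"offset":[0,0,0],"delta_rot":[0,0,0]},{"claw":45,"offset":[0,0,0],"delta_rot":[0,0,0]},{"claw":45,"offset":[0,0,0],"delta_rot":[0,0,0]}]'
python3 - <<'E'
from h import *
im,K,R,t=cap("wrist","w3"); s=robot.get_state(); print(s["tool_pos"],s["tcp_rot"]); np.savez("w3.npz",im=im,K=K,R=R,t=t)
print("px post base/top",w2px([510,-270,49],K,R,t),w2px([510,-270,109],K,R,t))
E
```

```text
time_s: 5.35
tool_pos: [436.5, -268.3, 177.6]
tcp_rot: [-3.141, -0.004, 0.0]
ft_force: [-0.3, -0.8, -2.6]
grip_width: 57.4
grasp_force: 65.6
[ 436.56090249 -268.27370865  177.61684498] [-3.14139534e+00 -3.81629524e-03  1.38444003e-04]
px post base/top [320.64191093 128.69878936] [321.39362876 129.11377089]
```

View pics/w3.png

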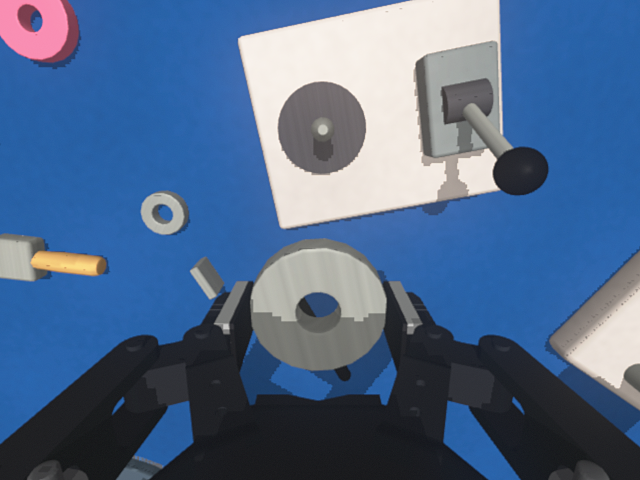

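```bash
cat >> h.py <<'E'
def foot(im,K,R,t):
    g=cv2.cvtColor(im,cv2.COLOR_BGR2HSV); h0=w2px([510,-270,49],K,R,t).astype(int)
    m=((g[...,2]<135)&(g[...,1]<80)).astype(np.uint8); b=np.zeros_like(m); b[h0[1]-60:h0[1]+60,max(h0[0]-65,0):h0[0]+65]=1; m*=b
    c=max(cv2.findContours(m,cv2.RETR_EXTERNAL,cv2.CHAIN_APPROX_NONE)[0],key=cv2.contourArea); e=cv2.fitEllipse(c)
    P=np.array([px2w(*p[0],49,K,R,t)[:2] for p in c],np.float32)
    return e,px2w(*e[0],49,K,R,t).round(1),cv2.fitEllipse(P)
E
python3 - <<'E'
from h import *
d=np.load("w3.npz"); im,K,R,t=[d[k] for k in("im","K","R","t")]
print(foot(im,K,R,t))
g=cv2.cvtColor(im,cv2.COLOR_BGR2GRAY); p=g[110:146,300:345]; m=(p>130).astype(np.uint8); 
cs=cv2.findContours(m,cv2.RETR_EXTERNAL,cv2.CHAIN_APPROX_NONE)[0]
for c in cs:
  if cv2.contourArea(c)>20: u,v=np.array(cv2.minAreaRect(c)[0])+[300,110]; print("post top",u,v,cv2.minAreaRect(c)[1],px2w(u,v,109,K,R,t))
for r in rings(im,K,R,t,z=177.6+15): print(r)
E
```

```text
(((321.4446716308594, 127.47065734863281), (86.28498077392578, 90.68017578125), 2.3376705646514893), array([ 510.9, -270.6,   49. ]), ((509.6599426269531, -270.6087646484375), (65.92884063720703, 66.30388641357422), 84.84870147705078))
post top 321.5 126.0 (16.0, 13.0) [ 511.76996192 -270.05282271  109.        ]
(array([318., 306.]), array([ 438.2, -268.6]), 62.4, array([ 435.9, -268.1]), 20.5)
(array([163., 213.]), array([ 479.6, -208.7]), 18.3, array([ 479.2, -208. ]), 8.6)
```

```bash
python3 -m creep '[{"claw":45,"offset":[37,1,0],"delta_rot":[0,0,0]},{"claw":45,"offset":[36.8,1.1,0],"delta_rot":[0,0,0]},{"claw":45,"offset":[0,0,30],"delta_rot":[0,0,0]},{"claw":45,"offset":[0,0,25],"delta_rot":[0,0,0]},{"claw":45,"offset":[0,0,0],"delta_rot":[0,0,0]},{"claw":45,"offset":[0,0,0],"delta_rot":[0,0,0]},{"claw":45,"offset":[0,0,0],"delta_rot":[0,0,0]}]'
python3 - <<'E'
from h import *
im,K,R,t=cap("wrist"); s=robot.get_state(); T=s["tool_pos"];print(T,s["tcp_rot"])
for r in rings(im,K,R,t,z=T[2]+15)[:2]: print(r)
print(w2px([510.3,-270.4,109],K,R,t))
cv2.imwrite("pics/w4.png",cv2.resize(im[220:400,220:420],None,fx=3,fy=3))
E
```

```text
time_s: 6.28
tool_pos: [510.5, -271.4, 123.9]
tcp_rot: [3.141, 0.002, 0.003]
ft_force: [-0.2, 0.6, -2.8]
grip_width: 57.2
grasp_force: 65.6
[ 510.33048144 -271.39407896  123.68213114] [3.14067040e+00 1.65321383e-03 2.23172527e-03]
(array([143., 312.]), array([ 510.6, -197.2]), 23.7, array([ 509.1, -196.7]), 10.2)
[316.18403363 281.46231411]
```

View pics/w4.png

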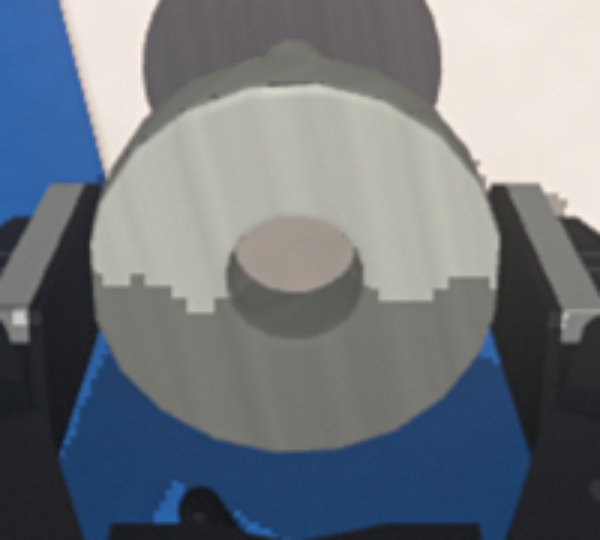

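```bash
python3 -m creep '[{"claw":45,"offset":[0,-0.8,8],"delta_rot":[0,0,0]},{"claw":45,"offset":[0,0,6],"delta_rot":[0,0,0]},{"claw":45,"offset":[0,0,5],"delta_rot":[0,0,0]},{"claw":45,"offset":[0,0,5],"delta_rot":[0,0,0]},{"claw":45,"offset":[0,0,0],"delta_rot":[0,0,0]}]'
```

```text
time_s: 6.95
tool_pos: [509.7, -270.3, 98.2]
tcp_rot: [-3.141, -0.001, 0.001]
ft_force: [0.6, 0.1, -3.0]
grip_width: 57.7
grasp_force: 65.6
```

No contact and the ring is 10 mm onto the post, so I keep lowering.

```bash
python3 -m creep '[{"claw":45,"offset":[0,0,10],"delta_rot":[0,0,0]},{"claw":45,"offset":[0,0,10],"delta_rot":[0,0,0]},{"claw":45,"offset":[0,0,10],"delta_rot":[0,0,0]},{"claw":45,"offset":[0,0,10],"delta_rot":[0,0,0]},{"claw":45,"offset":[0,0,6],"delta_rot":[0,0,0]},{"claw":45,"offset":[0,0,2],"delta_rot":[0,0,0]},{"claw":45,"offset":[0,0,0],"delta_rot":[0,0,0]}]'
```

```text
time_s: 7.82
tool_pos: [510.0, -270.4, 50.7]
tcp_rot: [3.142, 0.001, 0.0]
ft_force: [-0.0, 0.4, -1.7]
grip_width: 57.5
grasp_force: 65.6
```

```bash
python3 -m creep '[{"claw":45,"offset":[0,0,1.5],"delta_rot":[0,0,0]},{"claw":45,"offset":[0,0,0],"delta_rot":[0,0,0]},{"claw":66,"offset":[0,0,0],"delta_rot":[0,0,0]},{"claw":66,"offset":[0,0,0],"delta_rot":[0,0,0]},{"claw":66,"offset":[0,0,0],"delta_rot":[0,0,0]},{"claw":66,"offset":[0,0,-20],"delta_rot":[0,0,0]},{"claw":66,"offset":[0,0,-50],"delta_rot":[0,0,0]},{"claw":66,"offset":[0,0,-60],"delta_rot":[0,0,0]},{"claw":66,"offset":[0,0,-20],"delta_rot":[0,0,0]},{"claw":66,"offset":[28,-45,0],"delta_rot":[0,0,0]},{"claw":66,"offset":[28,-45,0],"delta_rot":[0,0,0]},{"claw":66,"offset":[28,-45,0],"delta_rot":[0,0,0]},{"claw":66,"offset":[29,-47,0],"delta_rot":[0,0,0]},{"claw":66,"offset":[0,0,0],"delta_rot":[0,0,0]},{"claw":66,"offset":[0,0,0],"delta_rot":[0,0,0]}]'
python3 - <<'E'
from h import *
im,K,R,t=cap("wrist"); s=robot.get_state(); T=s["tool_pos"];print(T)
for r in rings(im,K,R,t): print(r)
im,K,R,t=cap("top")
for r in rings(im,K,R,t,z=63): print(r)
cv2.imwrite("pics/t2.png",cv2.resize(im[130:330,215:535],None,fx=2.5,fy=2.5,interpolation=cv2.INTER_CUBIC))
E
```

```text
time_s: 9.7
tool_pos: [622.4, -88.5, 199.0]
tcp_rot: [3.141, 0.002, -0.001]
ft_force: [-0.4, 0.3, -0.6]
grip_width: 66.4
grasp_force: 0.0
[622.26192218 -89.06608163 199.06708964]
(array([347., 366.]), array([ 434.6, -122.6]), 39.9, array([ 435. , -122.6]), 22.1)
(array([316., 124.]), array([699.1, -86.9]), 49.8, array([699.1, -87.1]), 20.0)
```

```bash
python3 -m creep '[{"claw":66,"offset":[38.4,-1.7,0],"delta_rot":[0,0,0]},{"claw":66,"offset":[38.4,0,40],"delta_rot":[0,0,0]},{"claw":66,"offset":[0,0,55],"delta_rot":[0,0,0]},{"claw":66,"offset":[0,0,50],"delta_rot":[0,0,0]},{"claw":66,"offset":[0,0,30],"delta_rot":[0,0,0]},{"claw":66,"offset":[0,0,15],"delta_rot":[0,0,0]},{"claw":66,"offset":[0,0,6],"delta_rot":[0,0,0]},{"claw":66,"offset":[0,0,3],"delta_rot":[0,0,0]},{"claw":66,"offset":[0,0,0],"delta_rot":[0,0,0]},{"claw":56,"offset":[0,0,0],"delta_rot":[0,0,0]},{"claw":40,"offset":[0,0,0],"delta_rot":[0,0,0]},{"claw":40,"offset":[0,0,0],"delta_rot":[0,0,0]},{"claw":40,"offset":[0,0,0],"delta_rot":[0,0,0]},{"claw":40,"offset":[0,0,0],"delta_rot":[0,0,0]}]'
```

```text
time_s: 11.55
tool_pos: [700.0, -86.6, 1.6]
tcp_rot: [3.141, 0.002, 0.002]
ft_force: [-2.3, 0.7, 8.1]
grip_width: 47.7
grasp_force: 60.3
```

View pics/t2.png

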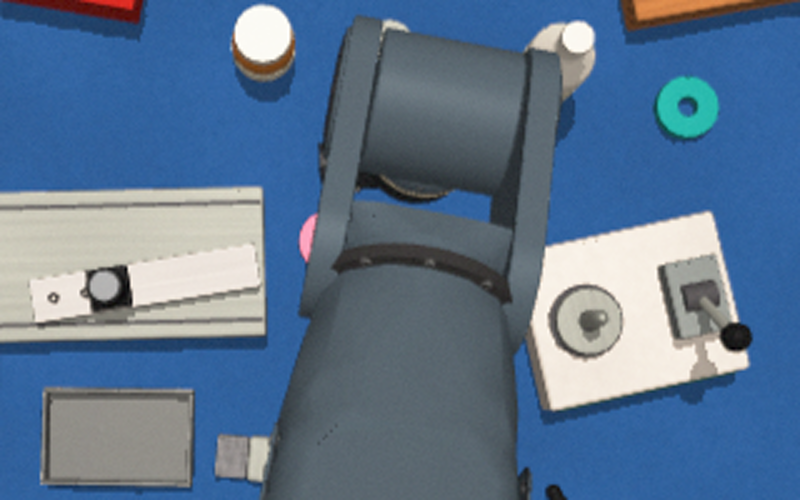

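```bash
python3 -m creep '[{"claw":35,"offset":[0,0,-10],"delta_rot":[0,0,0]},{"claw":35,"offset":[0,0,-40],"delta_rot":[0,0,0]},{"claw":35,"offset":[0,0,-50],"delta_rot":[0,0,0]},{"claw":35,"offset":[0,0,-50],"delta_rot":[0,0,0]},{"claw":35,"offset":[-37.8,36.8,0],"delta_rot":[0,0,0]},{"claw":35,"offset":[-37.8,36.8,0],"delta_rot":[0,0,0]},{"claw":35,"offset":[-37.8,36.8,0],"delta_rot":[0,0,0]},{"claw":35,"offset":[-37.8,36.8,0],"delta_rot":[0,0,0]},{"claw":35,"offset":[-37.8,36.6,0],"delta_rot":[0,0,0]},{"claw":35,"offset":[0,0,15],"delta_rot":[0,0,0]},{"claw":35,"offset":[0,0,10],"delta_rot":[0,0,0]},{"claw":35,"offset":[0,0,0],"delta_rot":[0,0,0]},{"claw":35,"offset":[0,0,0],"delta_rot":[0,0,0]},{"claw":35,"offset":[0,0,0],"delta_rot":[0,0,0]}]'
python3 - <<'E'
from h import *
im,K,R,t=cap("wrist"); s=robot.get_state(); T=s["tool_pos"];print(T,s["tcp_rot"])
for r in rings(im,K,R,t,z=T[2]+12.4,vmin=85)[:4]: print(r)
print(w2px([510.3,-270.4,109],K,R,t),w2px([510.3,-270.4,63],K,R,t))
cv2.imwrite("pics/w5.png",cv2.resize(im[200:400,200:440],None,fx=3,fy=3))
E
```

```text
time_s: 13.3
tool_pos: [511.2, -270.2, 125.5]
tcp_rot: [3.141, 0.003, 0.001]
ft_force: [0.4, -0.4, -2.5]
grip_width: 47.3
grasp_force: 62.3
[ 511.08093738 -270.28856122  125.41667044] [3.14128049e+00 2.46678082e-03 7.22726653e-04]
(array([147., 310.]), array([ 510. , -196.3]), 24.7, array([ 509.1, -195.3]), 10.0)
[318.5411691  281.36424375] [318.39385279 250.22509506]
```

```bash
python3 -m creep '[{"claw":35,"offset":[0,0,10],"delta_rot":[0,0,0]},{"claw":35,"offset":[0,0,6],"delta_rot":[0,0,0]},{"claw":35,"offset":[0,0,5],"delta_rot":[0,0,0]},{"claw":35,"offset":[0,0,5],"delta_rot":[0,0,0]},{"claw":35,"offset":[0,0,0],"delta_rot":[0,0,0]}]'
```

```text
time_s: 13.98
tool_pos: [510.5, -270.4, 98.7]
tcp_rot: [-3.141, -0.001, 0.001]
ft_force: [0.6, 0.3, -1.7]
grip_width: 47.4
grasp_force: 62.3
```

```bash
python3 -m creep '[{"claw":35,"offset":[0,0,10],"delta_rot":[0,0,0]},{"claw":35,"offset":[0,0,10],"delta_rot":[0,0,0]},{"claw":35,"offset":[0,0,8],"delta_rot":[0,0,0]},{"claw":35,"offset":[0,0,4],"delta_rot":[0,0,0]},{"claw":35,"offset":[0,0,2],"delta_rot":[0,0,0]},{"claw":35,"offset":[0,0,0],"delta_rot":[0,0,0]}]'
```

```text
time_s: 14.72
tool_pos: [510.7, -270.5, 65.2]
tcp_rot: [-3.142, -0.001, -0.0]
ft_force: [0.1, -0.2, -1.5]
grip_width: 47.2
grasp_force: 62.3
```

```bash
python3 -m creep '[{"claw":35,"offset":[0,0,0.7],"delta_rot":[0,0,0]},{"claw":56,"offset":[0,0,0],"delta_rot":[0,0,0]},{"claw":56,"offset":[0,0,0],"delta_rot":[0,0,0]},{"claw":56,"offset":[0,0,0],"delta_rot":[0,0,0]},{"claw":56,"offset":[0,0,-20],"delta_rot":[0,0,0]},{"claw":56,"offset":[0,0,-50],"delta_rot":[0,0,0]},{"claw":56,"offset":[0,0,-60],"delta_rot":[0,0,0]},{"claw":56,"offset":[-37.5,37,0],"delta_rot":[0,0,0]},{"claw":56,"offset":[-37.5,37,0],"delta_rot":[0,0,0]},{"claw":56,"offset":[-37.5,37,0],"delta_rot":[0,0,0]},{"claw":56,"offset":[-37.5,37,0],"delta_rot":[0,0,0]},{"claw":56,"offset":[0,0,0],"delta_rot":[0,0,0]},{"claw":56,"offset":[0,0,0],"delta_rot":[0,0,0]},{"claw":56,"offset":[0,0,0],"delta_rot":[0,0,0]}]'
python3 - <<'E'
from h import *
im,K,R,t=cap("wrist","w6"); s=robot.get_state(); T=s["tool_pos"];print(T)
for r in rings(im,K,R,t): print(r)
E
```

```text
time_s: 16.48
tool_pos: [361.6, -417.9, 194.5]
tcp_rot: [-3.142, -0.004, -0.0]
ft_force: [0.2, 0.3, 0.2]
grip_width: 55.5
grasp_force: 0.0
[ 361.59155425 -417.8967785   194.42286763]
```

View pics/w6.png

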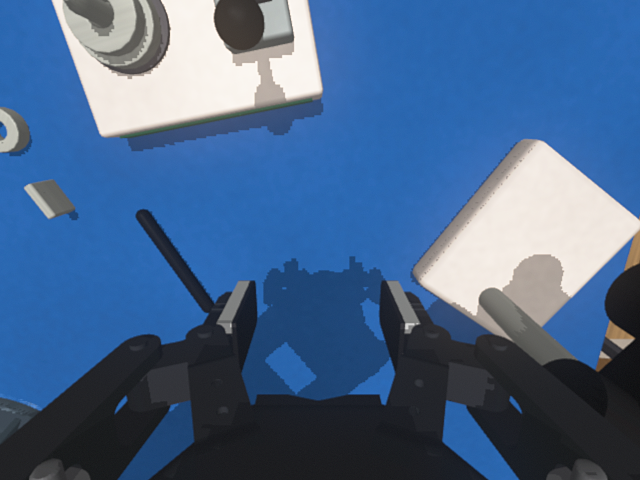

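That was a sign slip in y: nothing was touched, and both rings are seated on the post at px (115,25). I'll travel back the other way.

```bash
python3 -m creep '[{"claw":56,"offset":[0,-59,0],"delta_rot":[0,0,0]},{"claw":56,"offset":[0,-59,0],"delta_rot":[0,0,0]},{"claw":56,"offset":[0,-59,0],"delta_rot":[0,0,0]},{"claw":56,"offset":[0,-59,0],"delta_rot":[0,0,0]},{"claw":56,"offset":[0,-59,0],"delta_rot":[0,0,0]},{"claw":56,"offset":[0,0,0],"delta_rot":[0,0,0]},{"claw":56,"offset":[0,0,0],"delta_rot":[0,0,0]},{"claw":56,"offset":[0,0,0],"delta_rot":[0,0,0]}]'
python3 - <<'E'
from h import *
im,K,R,t=cap("wrist","w7"); s=robot.get_state(); T=s["tool_pos"];print(T)
for r in rings(im,K,R,t): print(r)
E
```

```text
time_s: 17.52
tool_pos: [360.7, -124.4, 194.4]
tcp_rot: [3.141, -0.0, 0.0]
ft_force: [-0.5, -0.4, -0.2]
grip_width: 56.1
grasp_force: 0.0
[ 360.63924552 -124.47125055  194.3940541 ]
(array([317., 129.]), array([ 433.5, -122.7]), 40.6, array([ 433.5, -122.8]), 19.9)
```

```bash
python3 -m creep '[{"claw":56,"offset":[36.4,-1.4,0],"delta_rot":[0,0,0]},{"claw":56,"offset":[36.4,0,35],"delta_rot":[0,0,0]},{"claw":56,"offset":[0,0,55],"delta_rot":[0,0,0]},{"claw":56,"offset":[0,0,50],"delta_rot":[0,0,0]},{"claw":56,"offset":[0,0,30],"delta_rot":[0,0,0]},{"claw":56,"offset":[0,0,15],"delta_rot":[0,0,0]},{"claw":56,"offset":[0,0,5],"delta_rot":[0,0,0]},{"claw":56,"offset":[0,0,2],"delta_rot":[0,0,0]},{"claw":56,"offset":[0,0,0],"delta_rot":[0,0,0]},{"claw":47,"offset":[0,0,0],"delta_rot":[0,0,0]},{"claw":32,"offset":[0,0,0],"delta_rot":[0,0,0]},{"claw":32,"offset":[0,0,0],"delta_rot":[0,0,0]},{"claw":32,"offset":[0,0,0],"delta_rot":[0,0,0]},{"claw":32,"offset":[0,0,0],"delta_rot":[0,0,0]}]'
```

```text
time_s: 19.32
tool_pos: [433.7, -122.2, 3.4]
tcp_rot: [3.141, 0.002, 0.001]
ft_force: [-2.7, 1.8, 15.2]
grip_width: 38.0
grasp_force: 58.4
```

```bash
python3 -m creep '[{"claw":25,"offset":[0,0,-10],"delta_rot":[0,0,0]},{"claw":25,"offset":[0,0,-40],"delta_rot":[0,0,0]},{"claw":25,"offset":[0,0,-50],"delta_rot":[0,0,0]},{"claw":25,"offset":[0,0,-50],"delta_rot":[0,0,0]},{"claw":25,"offset":[19.2,37,0],"delta_rot":[0,0,0]},{"claw":25,"offset":[19.2,37,0],"delta_rot":[0,0,0]},{"claw":25,"offset":[19.2,37,0],"delta_rot":[0,0,0]},{"claw":25,"offset":[19.2,37,0],"delta_rot":[0,0,0]},{"claw":25,"offset":[0,0,15],"delta_rot":[0,0,0]},{"claw":25,"offset":[0,0,10],"delta_rot":[0,0,0]},{"claw":25,"offset":[0,0,0],"delta_rot":[0,0,0]},{"claw":25,"offset":[0,0,0],"delta_rot":[0,0,0]},{"claw":25,"offset":[0,0,0],"delta_rot":[0,0,0]}]'
python3 - <<'E'
from h import *
im,K,R,t=cap("wrist"); s=robot.get_state(); T=s["tool_pos"];print(T)
print(w2px([510.3,-270.4,109],K,R,t))
cv2.imwrite("pics/w8.png",cv2.resize(im[200:400,200:440],None,fx=3,fy=3))
E
```

```text
time_s: 20.95
tool_pos: [510.4, -269.9, 128.0]
tcp_rot: [3.141, 0.002, 0.001]
ft_force: [0.3, -0.7, -0.7]
grip_width: 37.6
grasp_force: 60.8
[ 510.44570042 -269.96843629  127.91795921]
[319.06882353 277.97194123]
```

View pics/w8.png

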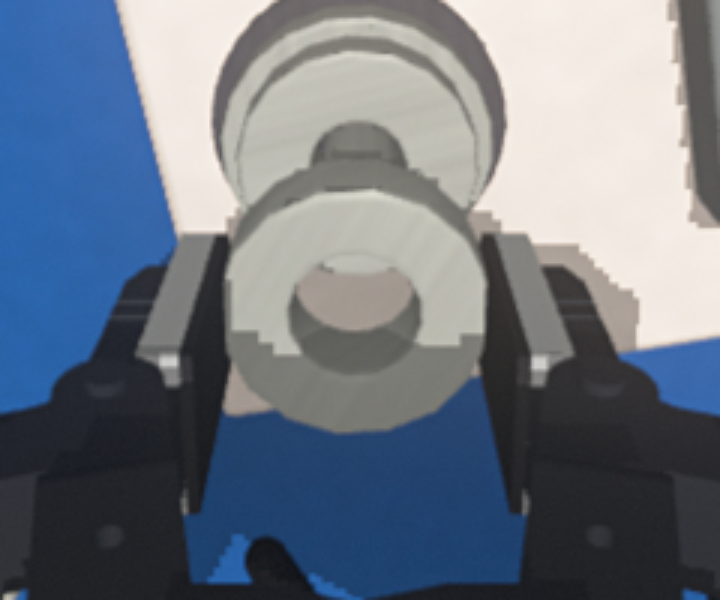

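The 60 and 50 rings sit concentric on the post, and the 41 ring is held level, with its bore at crop px (355,310) in line with the post. Now lowering it.

```bash
python3 -m creep '[{"claw":25,"offset":[0,0,10],"delta_rot":[0,0,0]},{"claw":25,"offset":[0,0,6],"delta_rot":[0,0,0]},{"claw":25,"offset":[0,0,5],"delta_rot":[0,0,0]},{"claw":25,"offset":[0,0,5],"delta_rot":[0,0,0]},{"claw":25,"offset":[0,0,0],"delta_rot":[0,0,0]}]'
```

```text
time_s: 21.62
tool_pos: [510.1, -270.0, 101.0]
tcp_rot: [-3.141, -0.002, 0.001]
ft_force: [0.1, 0.3, -0.9]
grip_width: 38.0
grasp_force: 60.8
```

```bash
python3 -m creep '[{"claw":25,"offset":[0,0,8],"delta_rot":[0,0,0]},{"claw":25,"offset":[0,0,6],"delta_rot":[0,0,0]},{"claw":25,"offset":[0,0,4],"delta_rot":[0,0,0]},{"claw":25,"offset":[0,0,2],"delta_rot":[0,0,0]},{"claw":25,"offset":[0,0,0.7],"delta_rot":[0,0,0]},{"claw":25,"offset":[0,0,0],"delta_rot":[0,0,0]},{"claw":48,"offset":[0,0,0],"delta_rot":[0,0,0]},{"claw":48,"offset":[0,0,0],"delta_rot":[0,0,0]},{"claw":48,"offset":[0,0,0],"delta_rot":[0,0,0]}]'
```

```text
time_s: 22.75
tool_pos: [510.3, -270.2, 80.9]
tcp_rot: [3.141, 0.002, 0.0]
ft_force: [0.3, 0.3, -0.6]
grip_width: 47.8
grasp_force: 0.0
```

```bash
python3 -m creep '[{"claw":48,"offset":[0,0,-20],"delta_rot":[0,0,0]},{"claw":48,"offset":[0,0,-50],"delta_rot":[0,0,0]},{"claw":48,"offset":[0,0,-55],"delta_rot":[0,0,0]},{"claw":48,"offset":[0,0,-25],"delta_rot":[0,0,0]},{"claw":60,"offset":[-4,-54,0],"delta_rot":[0,0,0]},{"claw":60,"offset":[-4,-54,0],"delta_rot":[0,0,0]},{"claw":60,"offset":[-4,-54,0],"delta_rot":[0,0,0]},{"claw":60,"offset":[-4,-54,0],"delta_rot":[0,0,0]},{"claw":60,"offset":[-4,-54,0],"delta_rot":[0,0,0]},{"claw":60,"offset":[-4,-54,0],"delta_rot":[0,0,0]},{"claw":60,"offset":[-4,-54,0],"delta_rot":[0,0,0]},{"claw":60,"offset":[-4,-53,0],"delta_rot":[0,0,0]},{"claw":60,"offset":[0,0,0],"delta_rot":[0,0,0]},{"claw":60,"offset":[0,0,0],"delta_rot":[0,0,0]},{"claw":60,"offset":[0,0,0],"delta_rot":[0,0,0]}]'
python3 - <<'E'
from h import *
im,K,R,t=cap("wrist","w9"); s=robot.get_state(); T=s["tool_pos"];print(T,s["tcp_rot"]); np.savez("w9.npz",im=im,K=K,R=R,t=t)
E
```

```text
time_s: 24.62
tool_pos: [478.0, 159.9, 230.8]
tcp_rot: [3.141, -0.001, 0.0]
ft_force: [-0.7, -0.4, 0.1]
grip_width: 60.0
grasp_force: 0.0
[478.07145321 159.89278349 230.76890278] [ 3.14150841e+00 -8.42720519e-04  8.11805086e-05]
```

View pics/w9.png

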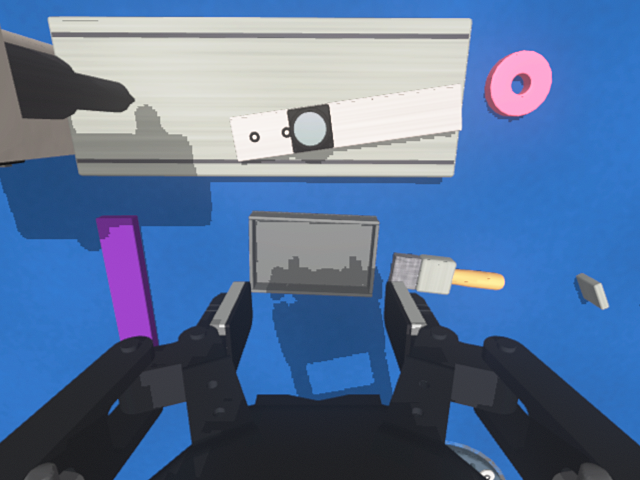

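Run:
```python
from h import *
d=np.load("w9.npz"); im,K,R,t=[d[k] for k in("im","K","R","t")]
P=lambda u,v,z:px2w(u,v,z,K,R,t)[:2].round(1)
g=cv2.cvtColor(im,cv2.COLOR_BGR2HSV)
m=((g[...,2]<70)).astype(np.uint8); b=np.zeros_like(m); b[95:165,280:342]=1
c=max(cv2.findContours(m*b,cv2.RETR_EXTERNAL,cv2.CHAIN_APPROX_NONE)[0],key=cv2.contourArea); r=cv2.minAreaRect(c); print("foot",r,P(*r[0],59))
# lens
l=((g[...,2]>90)).astype(np.uint8); b[:]=0; b[112:146,294:328]=1
c=max(cv2.findContours(l*b,cv2.RETR_EXTERNAL,cv2.CHAIN_APPROX_NONE)[0],key=cv2.contourArea); e=cv2.minEnclosingCircle(c); print("lens",e,P(*e[0],87))
for n,u,v,z in[("trayTL",249,213,25),("TR",379,216,25),("BR",376,297,25),("BL",250,293,25),("spot_end",254.5,137,49),("inner",286.5,132,49),("tip",130,99,54),("st1",471,18,35),("st2",456,176,35),("bar1",462,84,49),("bar2",462,130,49),("barTL",230,119,49),("barBL",240,162,49),("st3",78,176,35),("st4",49,17,35)]: print(n,P(u,v,z))
cv2.imwrite("pics/w9c.png",cv2.resize(im[40:190,20:220],None,fx=4,fy=4,interpolation=cv2.INTER_CUBIC))
```

```text
foot ((309.7293701171875, 137.4311981201172), (29.979963302612305, 49.23227310180664), 73.3007583618164) [543.9 167.3]
lens ((309.5, 128.5), 17.39262580871582) [551.6 166.8]
trayTL [466.  232.7]
TR [462.8  95.3]
BR [367.5  93.7]
BL [372.5 237.1]
spot_end [544.  218.4]
inner [548.4 188.8]
tip [576.3 325.1]
st1 [643.9  26.2]
st2 [506.3  22.9]
bar1 [589.1  32.9]
bar2 [550.2  28.1]
barTL [559.8 239.7]
barBL [521.4 233.2]
st3 [506.3 398.1]
st4 [644.7 394.9]
```

View pics/w9c.png

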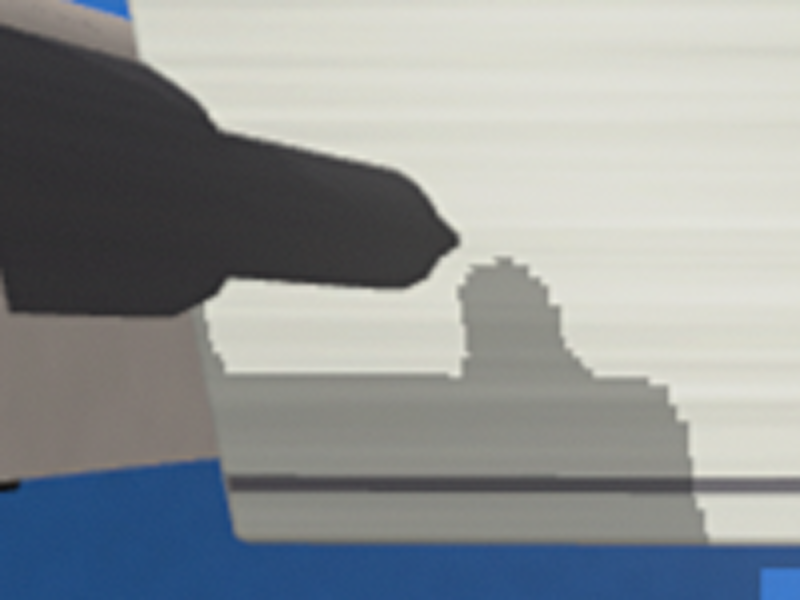

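```bash
python3 -m creep '[{"claw":60,"offset":[36.8,-6.9,0],"delta_rot":[0,0,0]},{"claw":60,"offset":[36.8,0,25],"delta_rot":[0,0,0]},{"claw":60,"offset":[0,0,55],"delta_rot":[0,0,0]},{"claw":60,"offset":[0,0,45],"delta_rot":[0,0,0]},{"claw":60,"offset":[0,0,25],"delta_rot":[0,0,0]},{"claw":60,"offset":[0,0,14],"delta_rot":[0,0,0]},{"claw":60,"offset":[0,0,0],"delta_rot":[0,0,0]},{"claw":45,"offset":[0,0,0],"delta_rot":[0,0,0]},{"claw":25,"offset":[0,0,0],"delta_rot":[0,0,0]},{"claw":25,"offset":[0,0,0],"delta_rot":[0,0,0]},{"claw":25,"offset":[0,0,0],"delta_rot":[0,0,0]},{"claw":25,"offset":[0,0,0],"delta_rot":[0,0,0]}]'
```

```text
time_s: 26.18
tool_pos: [552.2, 168.0, 68.3]
tcp_rot: [-3.141, -0.002, -0.004]
ft_force: [-1.3, -0.7, 5.6]
grip_width: 31.9
grasp_force: 59.2
```

```bash
python3 -m creep '[{"claw":20,"offset":[0,0,-10],"delta_rot":[0,0,0]},{"claw":20,"offset":[0,0,-40],"delta_rot":[0,0,0]},{"claw":20,"offset":[0,0,-40],"delta_rot":[0,0,0]},{"claw":20,"offset":[-45,1,0],"delta_rot":[0,0,0]},{"claw":20,"offset":[-45,1,0],"delta_rot":[0,0,0]},{"claw":20,"offset":[-46,1,0],"delta_rot":[0,0,0]},{"claw":20,"offset":[0,0,50],"delta_rot":[0,0,0]},{"claw":20,"offset":[0,0,40],"delta_rot":[0,0,0]},{"claw":20,"offset":[0,0,25],"delta_rot":[0,0,0]},{"claw":20,"offset":[0,0,10],"delta_rot":[0,0,0]},{"claw":20,"offset":[0,0,7],"delta_rot":[0,0,0]},{"claw":20,"offset":[0,0,0],"delta_rot":[0,0,0]},{"claw":20,"offset":[0,0,0],"delta_rot":[0,0,0]}]'
```

```text
time_s: 27.8
tool_pos: [415.9, 164.8, 25.4]
tcp_rot: [-3.141, -0.001, -0.002]
ft_force: [0.5, -0.8, 0.4]
grip_width: 31.8
grasp_force: 59.6
```

```bash
python3 -m creep '[{"claw":20,"offset":[0,0,1],"delta_rot":[0,0,0]},{"claw":48,"offset":[0,0,0],"delta_rot":[0,0,0]},{"claw":48,"offset":[0,0,0],"delta_rot":[0,0,0]},{"claw":48,"offset":[0,0,0],"delta_rot":[0,0,0]},{"claw":48,"offset":[0,0,-20],"delta_rot":[0,0,0]},{"claw":48,"offset":[0,0,-60],"delta_rot":[0,0,0]},{"claw":48,"offset":[0,0,-65],"delta_rot":[0,0,0]},{"claw":60,"offset":[38.3,29.3,0],"delta_rot":[0,0,0]},{"claw":60,"offset":[38.3,29.3,0],"delta_rot":[0,0,0]},{"claw":60,"offset":[38.3,29.3,0],"delta_rot":[0,0,0]},{"claw":60,"offset":[38.3,29.3,0],"delta_rot":[0,0,0]}]'
python3 -m creep '[{"claw":60,"offset":[0,0,0],"delta_rot":[0,0,-9.84]},{"claw":60,"offset":[0,0,0],"delta_rot":[0,0,-9.84]},{"claw":60,"offset":[0,0,0],"delta_rot":[0,0,-9.84]},{"claw":60,"offset":[0,0,0],"delta_rot":[0,0,-9.84]},{"claw":60,"offset":[0,0,0],"delta_rot":[0,0,-9.84]},{"claw":60,"offset":[0,0,0],"delta_rot":[0,0,-9.84]},{"claw":60,"offset":[0,0,0],"delta_rot":[0,0,-9.84]},{"claw":60,"offset":[0,0,0],"delta_rot":[0,0,-9.84]},{"claw":60,"offset":[0,0,0],"delta_rot":[0,0,-9.84]},{"claw":60,"offset":[0,0,0],"delta_rot":[0,0,-9.84]},{"claw":60,"offset":[0,0,0],"delta_rot":[0,0,0]},{"claw":60,"offset":[0,0,0],"delta_rot":[0,0,0]},{"claw":60,"offset":[0,0,0],"delta_rot":[0,0,0]}]'
python3 - <<'E'
from h import *
im,K,R,t=cap("wrist","w10"); s=robot.get_state(); T=s["tool_pos"];print(T,Ro.from_rotvec(s["tcp_rot"]).as_matrix().round(3).tolist()); np.savez("w10.npz",im=im,K=K,R=R,t=t)
top=cap("top")[0]
v=np.vstack([cv2.resize(im,(640,480))[:300],cv2.resize(top[130:330,215:535],(480,300))[:, :480].copy() if 0 else np.hstack([cv2.resize(top[130:330,215:535],(480,300)),np.zeros((300,160,3),np.uint8)])]); cv2.imwrite("pics/w10v.png",v)
E
```

```text
time_s: 29.18
tool_pos: [569.8, 46.5, 166.2]
tcp_rot: [-3.142, -0.001, 0.0]
ft_force: [0.8, 0.6, -0.0]
grip_width: 60.1
grasp_force: 0.0
time_s: 30.8
tool_pos: [568.8, 47.6, 166.2]
tcp_rot: [-2.054, -2.377, 0.0]
ft_force: [-0.0, -0.6, 0.3]
grip_width: 60.0
grasp_force: 0.0
[568.76642034  47.66947451 166.2310788 ] [[-0.145, 0.989, -0.0], [0.989, 0.145, 0.0], [0.0, -0.0, -1.0]]
```

View pics/w10v.png

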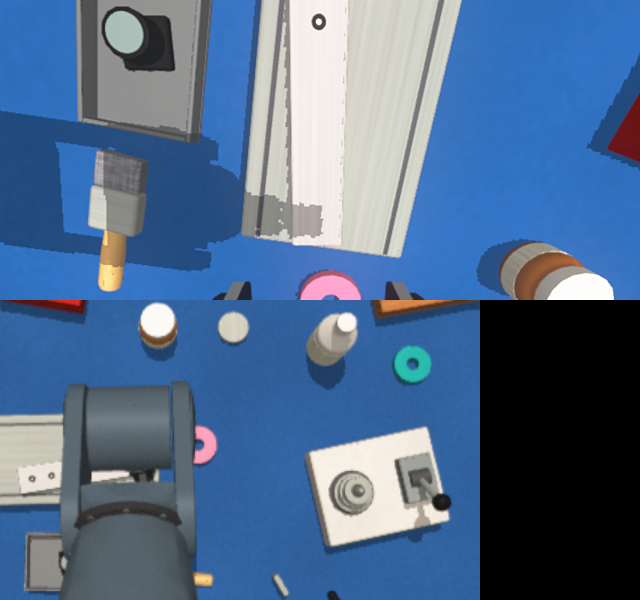

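```bash
cat >> h.py <<'E'
def spots(im,K,R,t,box=None):
    g=cv2.cvtColor(im,cv2.COLOR_BGR2HSV); m=((g[...,2]<100)).astype(np.uint8); out=[]
    for c in cv2.findContours(m,cv2.RETR_EXTERNAL,cv2.CHAIN_APPROX_NONE)[0]:
        if len(c)<8: continue
        e=cv2.fitEllipse(c); P=np.array([px2w(*p[0],49,K,R,t)[:2] for p in c],np.float32); (x,r)=cv2.minEnclosingCircle(P)
        if 3.5<r<8 and 0.6<e[1][0]/max(e[1][1],1e-3): out.append((np.round(e[0],1),px2w(*e[0],49,K,R,t)[:2].round(2),round(2*r,1)))
    return out
E
python3 - <<'E'
from h import *
d=np.load("w10.npz"); im,K,R,t=[d[k] for k in("im","K","R","t")]
print(spots(im,K,R,t)); print([px2w(u,v,49,K,R,t)[:2].round(1) for u,v in[(292,245),(341,246),(290,100),(347,100)]])
print("tip px",w2px([575.4,321.5,54],K,R,t))
E
```

```text
[(array([318.4,  21.4]), array([548.43, 189.  ]), 9.0)]
[array([550.5,  28.3]), array([589.9,  33.3]), array([535.6, 137.1]), array([575.9, 143.1])]
tip px [ 402.19814727 -244.77057734]
```

```bash
python3 -m creep '[{"claw":56,"offset":[0,0.5,40],"delta_rot":[0,0,0]},{"claw":56,"offset":[0,0,40],"delta_rot":[0,0,0]},{"claw":56,"offset":[0,0,28],"delta_rot":[0,0,0]},{"claw":56,"offset":[0,0,14],"delta_rot":[0,0,0]},{"claw":56,"offset":[0,0,6],"delta_rot":[0,0,0]},{"claw":50,"offset":[0,0,0],"delta_rot":[0,0,0]},{"claw":45,"offset":[0,0,0],"delta_rot":[0,0,0]},{"claw":30,"offset":[0,0,0],"delta_rot":[0,0,0]},{"claw":30,"offset":[0,0,0],"delta_rot":[0,0,0]},{"claw":30,"offset":[0,0,0],"delta_rot":[0,0,0]}]'
```

```text
time_s: 32.15
tool_pos: [569.8, 47.7, 39.5]
tcp_rot: [2.051, 2.378, 0.001]
ft_force: [-2.9, 0.4, 6.9]
grip_width: 37.9
grasp_force: 60.7
```

```bash
python3 -m creep '[{"claw":30,"offset":[0,0,0],"delta_rot":[0,0,2.11]},{"claw":30,"offset":[0,0,0],"delta_rot":[0,0,2.11]},{"claw":30,"offset":[0,0,0],"delta_rot":[0,0,2.11]},{"claw":30,"offset":[0,0,0],"delta_rot":[0,0,2.11]},{"claw":30,"offset":[6,0.6,0],"delta_rot":[0,0,0]},{"claw":30,"offset":[10,1,0],"delta_rot":[0,0,0]},{"claw":30,"offset":[10,1,0],"delta_rot":[0,0,0]},{"claw":30,"offset":[10,1,0],"delta_rot":[0,0,0]},{"claw":30,"offset":[10,1,0],"delta_rot":[0,0,0]},{"claw":30,"offset":[10,1,0],"delta_rot":[0,0,0]},{"claw":30,"offset":[6,0,0],"delta_rot":[0,0,0]},{"claw":30,"offset":[0,0,0],"delta_rot":[0,0,0]},{"claw":30,"offset":[0,0,0],"delta_rot":[0,0,0]}]'
python3 - <<'E'
from h import *
im,K,R,t=cap("wrist","w11"); s=robot.get_state(); T=s["tool_pos"];print(T,s["tcp_rot"],s["ft_force"],s["grip_width"])
print(spots(im,K,R,t),w2px([T[0],T[1]+143,49],K,R,t),w2px([575.4,321.5,54],K,R,t))
im,K,R,t=cap("scene"); cv2.imwrite("pics/s11.png",im)
print(w2px([575.4,321.5,54],K,R,t))
E
```

```text
time_s: 33.78
tool_pos: [575.7, 110.1, 39.5]
tcp_rot: [2.22, 2.221, 0.003]
ft_force: [-0.1, 1.5, 5.3]
grip_width: 38.2
grasp_force: 60.5
[575.74041378 110.08165466  39.49612311] [2.22013532 2.22088202 0.00334185] [0.36112922 1.72129141 5.54671282] 38.28191577488239
[] [318.10303982 -99.50668616] [ 317.05507366 -463.50651603]
[404.20656847 365.18153981]
```

```bash
python3 -m creep '[{"claw":30,"offset":[10,0,0],"delta_rot":[0,0,0]},{"claw":30,"offset":[10,0,0],"delta_rot":[0,0,0]},{"claw":30,"offset":[10,0,0],"delta_rot":[0,0,0]},{"claw":30,"offset":[6,0,0],"delta_rot":[0,0,0]},{"claw":30,"offset":[2.3,0,0],"delta_rot":[0,0,0]},{"claw":30,"offset":[0,0,0],"delta_rot":[0,0,0]},{"claw":30,"offset":[0,0,0],"delta_rot":[0,0,0]}]'
python3 -m creep '[{"claw":54,"offset":[0,0,0],"delta_rot":[0,0,0]},{"claw":54,"offset":[0,0,0],"delta_rot":[0,0,0]},{"claw":54,"offset":[0,0,0],"delta_rot":[0,0,0]},{"claw":54,"offset":[0,0,-20],"delta_rot":[0,0,0]},{"claw":54,"offset":[0,0,-50],"delta_rot":[0,0,0]},{"claw":54,"offset":[0,0,-60],"delta_rot":[0,0,0]},{"claw":54,"offset":[0,-40,-60],"delta_rot":[0,0,0]},{"claw":54,"offset":[0,-57,0],"delta_rot":[0,0,0]},{"claw":54,"offset":[0,0,0],"delta_rot":[0,0,10]},{"claw":54,"offset":[0,0,0],"delta_rot":[0,0,10]},{"claw":54,"offset":[0,0,0],"delta_rot":[0,0,10]},{"claw":54,"offset":[0,0,0],"delta_rot":[0,0,10]},{"claw":54,"offset":[0,0,0],"delta_rot":[0,0,10]},{"claw":54,"offset":[0,0,0],"delta_rot":[0,0,10]},{"claw":54,"offset":[0,0,0],"delta_rot":[0,0,10]},{"claw":54,"offset":[0,0,0],"delta_rot":[0,0,10]},{"claw":54,"offset":[0,0,0],"delta_rot":[0,0,10]},{"claw":54,"offset":[0,0,0],"delta_rot":[0,0,0]},{"claw":54,"offset":[0,0,0],"delta_rot":[0,0,0]}]'
python3 - <<'E'
from h import *
im,K,R,t=cap("wrist","w12"); s=robot.get_state(); T=s["tool_pos"];print(T,s["tcp_rot"])
np.savez("w12.npz",im=im,K=K,R=R,t=t)
print(spots(im,K,R,t),w2px([575.4,321.3,54],K,R,t),w2px([575.4,291.3,49],K,R,t))
E
```

```text
time_s: 34.75
tool_pos: [575.7, 147.9, 39.5]
tcp_rot: [2.22, 2.221, 0.002]
ft_force: [-0.8, -0.7, 5.8]
grip_width: 38.0
grasp_force: 60.6
time_s: 37.12
tool_pos: [483.2, 148.0, 220.9]
tcp_rot: [-3.141, -0.006, -0.001]
ft_force: [-0.4, 0.2, 0.0]
grip_width: 53.7
grasp_force: 0.0
[483.17686501 148.02412752 220.70663467] [-3.14146467e+00 -5.40686473e-03 -7.96997731e-04]
[(array([154.6, 105.8]), array([575.08, 290.72]), 8.7)] [116.10518117 104.87045079] [153.88390899 105.40639268]
```

```bash
python3 -m creep '[{"claw":54,"offset":[-26,-50,0],"delta_rot":[0,0,0]},{"claw":54,"offset":[-26,-50,0],"delta_rot":[0,0,0]},{"claw":54,"offset":[-26,-50,0],"delta_rot":[0,0,0]},{"claw":54,"offset":[0,0,0],"delta_rot":[0,0,0]},{"claw":54,"offset":[0,0,0],"delta_rot":[0,0,0]},{"claw":54,"offset":[0,0,0],"delta_rot":[0,0,0]}]'
python3 - <<'E'
from h import *
im,K,R,t=cap("wrist"); s=robot.get_state(); T=s["tool_pos"];print(T,s["tcp_rot"])
np.savez("w13.npz",im=im,K=K,R=R,t=t)
print(spots(im,K,R,t),w2px([575.4,321.3,54],K,R,t),w2px([575.4,291.3,49],K,R,t))
u,v=w2px([575.4,321.3,54],K,R,t).astype(int); a,b=max(v-75,0),max(u-90,0); print("crop origin",b,a)
cv2.imwrite("pics/w13.png",cv2.resize(im[a:a+150,b:b+200],None,fx=4,fy=4,interpolation=cv2.INTER_CUBIC))
E
```

```text
time_s: 37.92
tool_pos: [405.7, 297.1, 220.2]
tcp_rot: [3.141, -0.001, -0.0]
ft_force: [0.5, 0.1, -0.1]
grip_width: 54.0
grasp_force: 0.0
[405.73538531 297.11713718 220.27162487] [ 3.14152880e+00 -1.33707637e-03  9.46804779e-05]
[] [287.33898269   0.95400385] [325.29653621   3.17687386]
crop origin 197 0
```

View pics/w13.png

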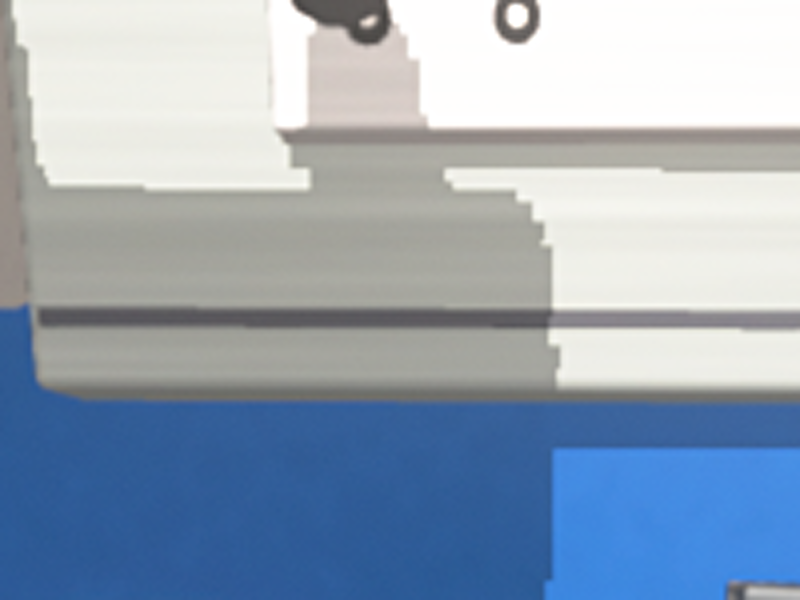

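```bash
python3 -m creep '[{"claw":54,"offset":[5,-10,-50],"delta_rot":[0,0,0]},{"claw":54,"offset":[0,-12,0],"delta_rot":[0,0,0]},{"claw":54,"offset":[0,0,0],"delta_rot":[0,0,0]},{"claw":54,"offset":[0,0,0],"delta_rot":[0,0,0]},{"claw":54,"offset":[0,0,0],"delta_rot":[0,0,0]}]'
python3 - <<'E'
from h import *
im,K,R,t=cap("wrist"); s=robot.get_state(); T=s["tool_pos"];print(T,s["tcp_rot"])
np.savez("w14.npz",im=im,K=K,R=R,t=t)
u,v=w2px([575.4,321.3,54],K,R,t); print(u,v,w2px([575.1,290.7,49],K,R,t),spots(im,K,R,t))
g=cv2.cvtColor(im,cv2.COLOR_BGR2GRAY); u,v=int(u),int(v)
print(u-30,v-25)
for r in range(max(v-25,0),v+16): print(r,"".join("#" if x<60 else "+" if x<110 else "-" if x<170 else "." for x in g[r,u-30:u+45]))
E
```

```text
time_s: 38.6
tool_pos: [410.0, 319.5, 269.6]
tcp_rot: [3.141, -0.0, -0.002]
ft_force: [1.2, -0.0, -0.5]
grip_width: 53.7
grasp_force: 0.0
[409.99283143 319.58096654 269.71057884] [ 3.14100996e+00 -2.75711502e-05 -1.32459512e-03]
315.98811865472794 24.75647644658162 [348.42961494  26.66431041] [(array([267.4, 279.2]), array([314.28, 378.48]), 7.4), (array([516.6, 215.6]), array([391.1 , 100.18]), 8.7), (array([348.1,  26.8]), array([574.97, 290.97]), 7.7)]
285 -1
0 ---------------------------------------------------------------------------
1 ---------------------------------------------------------------------------
2 ---------------------------------------------------------------------------
3 ---------------------------------------------------------------------------
4 -------------------------------------------------------------------------..
5 .......---------------------------------------..-------------------.---....
6 ........-++++++++++++++++++++++++++++++++++++..............................
7 .........-++++++++++++++++++++++++++++++++++-..............................
8 .......
[... 1816 characters left out ...]
.....................-++++++-.........................+++++.........
32 .............................-+++--...........................--...........
33 ...........................................................................
34 ...........................................................................
35 ...........................................................................
36 ...........................................................................
37 ...........................................................................
38 ...........................................................................
39 ...........................................................................
```

Run:
```python
from h import *
for f,u0,v0 in(("w9",105,85),("w12",90,88)):
    d=np.load(f+".npz"); im,K,R,t=[d[k] for k in("im","K","R","t")]; g=cv2.cvtColor(im,cv2.COLOR_BGR2GRAY); print(f)
    for r in range(v0,v0+30,1): print(r,"".join("#" if x<60 else "+" if x<110 else "-" if x<170 else "." for x in g[r,u0:u0+46]))
d=np.load("w9.npz"); print(px2w(134.3,99.8,54,d["K"],d["R"],d["t"]))
d=np.load("w14.npz"); print([px2w(312.9,24.7,z,d["K"],d["R"],d["t"]).round(1) for z in(54,62)],px2w(316.4,27,49,d["K"],d["R"],d["t"]))
```

```text
w9
85 ++++++++++++++++++-...........................
86 +++++++++++++++++++-..........................
87 ++++++++++++++++++++-.........................
88 +++++++++++++++++++++-........................
89 ++++++++++++++++++++++........................
90 ++++++++++++++++++++++-.......................
91 #+#++++++++++++++++++++-......................
92 +##+#+++++++++++++++++++......................
93 ##+##++#++++++++++++++#+-.....................
94 #####+#++++++++++++++++++-....................
95 ####+#++++++++++++++++++++-...................
96 #######+#++++++++++++++++#+-..................
97 #######+++++++++++++++++++++-.................
98 ########+#+++++++++++++++++#+-................
99 #######++++++++++++++++++++#+-................
100 ######++###++++++++++++++++##+................
101 +#########++++#+++++++++++##+-................
102 ########++++++++++++++++##++-.................
103 ####++##+##++++++++++++##+-...................
104 ##+####+#++++++++++++++#+-....................
105 #######+#+++++++++++++#+-..............----...
106 ########+#+#+++++++++##-..........-..
[... 1382 characters left out ...]
 #####+####+##+++++++##++++##+-.-+###-.........
108 ########+++++++++++##++---+##+-++###--........
109 #######+++#+++++++#++---.--########+--........
110 ######+###++#++++#++-------++#####+------.....
111 ########+##+++++##+----------++##+-------.....
112 ######+#++##+++##+-----------------------.....
113 #####+#####+#####+-------------.---------.....
114 ################+------------------------.....
115 ##############+-..-----------------.--------..
116 ############+-....--------------------------..
117 ---++++++++-.......-------------------------..
[575.67724472 321.44947272  54.        ]
[array([575.4, 324.2,  54. ]), array([573.4, 324.1,  62. ])] [574.80241866 320.93514316  49.        ]
```

Run:
```python
from h import *
d=np.load("w10.npz"); a=[d[k] for k in("K","R","t")]
print([px2w(u,v,35,*a).round(1) for u,v in[(242,236),(402,257)]])
d=np.load("w13.npz"); a=[d[k] for k in("K","R","t")]; print(px2w(206.5,95,35,*a).round(1))
d=np.load("w12.npz"); a=[d[k] for k in("K","R","t")]; print(px2w(120.5,105.7,49,*a).round(1),px2w(114.5,104.2,54,*a).round(1))
d=np.load("w14.npz"); im=d["im"]; a=[d[k] for k in("K","R","t")]; g=cv2.cvtColor(im,cv2.COLOR_BGR2HSV)
print([(v,px2w(np.argmax(g[v,150:318,1]<60)+150,v,35,*a).round(1)) for v in (60,80,95)])
```

```text
[array([507.3,  25.2,  35. ]), array([645.4,  26.2,  35. ])]
[508.  397.4  35. ]
[575.  320.4  49. ] [575.9 322.6  54. ]
[(60, array([548.9, 488.4,  35. ])), (80, array([530.4, 491. ,  35. ])), (95, array([516.1, 398. ,  35. ]))]
```

```bash
python3 -m creep '[{"claw":56,"offset":[0,57,0],"delta_rot":[0,0,0]},{"claw":56,"offset":[0,57,0],"delta_rot":[0,0,0]},{"claw":56,"offset":[0,57,0],"delta_rot":[0,0,-10]},{"claw":56,"offset":[0,0,0],"delta_rot":[0,0,-10]},{"claw":56,"offset":[0,0,0],"delta_rot":[0,0,-10]},{"claw":56,"offset":[0,0,0],"delta_rot":[0,0,-10]},{"claw":56,"offset":[0,0,0],"delta_rot":[0,0,-10]},{"claw":56,"offset":[0,0,0],"delta_rot":[0,0,-10]},{"claw":56,"offset":[0,0,0],"delta_rot":[0,0,-10]},{"claw":56,"offset":[0,0,0],"delta_rot":[0,0,-10]},{"claw":56,"offset":[0,0,0],"delta_rot":[0,0,-10]},{"claw":56,"offset":[0,55,0],"delta_rot":[0,0,0]},{"claw":56,"offset":[0,55,0],"delta_rot":[0,0,0]},{"claw":56,"offset":[0,55,50],"delta_rot":[0,0,0]},{"claw":56,"offset":[0,0,60],"delta_rot":[0,0,0]},{"claw":56,"offset":[0,0,0],"delta_rot":[0,0,0]},{"claw":56,"offset":[0,0,0],"delta_rot":[0,0,0]}]'
```

```text
time_s: 40.78
tool_pos: [567.3, 151.3, 170.4]
tcp_rot: [2.234, 2.207, 0.003]
ft_force: [-0.3, 0.3, 1.3]
grip_width: 55.9
grasp_force: 0.0
```

```bash
python3 -m creep '[{"claw":56,"offset":[-3.3,8.2,30],"delta_rot":[0,0,-0.7]},{"claw":56,"offset":[0,0,40],"delta_rot":[0,0,0]},{"claw":56,"offset":[0,0,35],"delta_rot":[0,0,0]},{"claw":56,"offset":[0,0,18],"delta_rot":[0,0,0]},{"claw":56,"offset":[0,0,8],"delta_rot":[0,0,0]},{"claw":48,"offset":[0,0,0],"delta_rot":[0,0,0]},{"claw":44,"offset":[0,0,0],"delta_rot":[0,0,0]},{"claw":30,"offset":[0,0,0],"delta_rot":[0,0,0]},{"claw":30,"offset":[0,0,0],"delta_rot":[0,0,0]},{"claw":30,"offset":[0,0,0],"delta_rot":[0,0,0]}]'
```

```text
time_s: 42.02
tool_pos: [575.6, 147.9, 38.7]
tcp_rot: [2.221, 2.22, 0.003]
ft_force: [-1.8, -1.0, 7.5]
grip_width: 38.4
grasp_force: 60.8
```

```bash
python3 -m creep '[{"claw":30,"offset":[1.5,0.3,0],"delta_rot":[0,0,0]},{"claw":30,"offset":[1.6,0.3,0],"delta_rot":[0,0,0]},{"claw":30,"offset":[0,0,0],"delta_rot":[0,0,0]},{"claw":30,"offset":[0,0,0],"delta_rot":[0,0,0]},{"claw":30,"offset":[0,0,0],"delta_rot":[0,0,0]}]'
python3 -m creep '[{"claw":54,"offset":[0,0,0],"delta_rot":[0,0,0]},{"claw":54,"offset":[0,0,0],"delta_rot":[0,0,0]},{"claw":54,"offset":[0,0,0],"delta_rot":[0,0,0]},{"claw":54,"offset":[0,0,-20],"delta_rot":[0,0,0]},{"claw":54,"offset":[0,0,-50],"delta_rot":[0,0,0]},{"claw":54,"offset":[0,0,-50],"delta_rot":[0,0,0]},{"claw":0,"offset":[-30,-7,-40],"delta_rot":[0,0,0]},{"claw":0,"offset":[-50,-12.5,0],"delta_rot":[0,0,0]},{"claw":0,"offset":[-50,-12.5,0],"delta_rot":[0,0,0]},{"claw":0,"offset":[-50,-12.5,0],"delta_rot":[0,0,0]},{"claw":0,"offset":[-50,-12.5,0],"delta_rot":[0,0,0]},{"claw":0,"offset":[-50,-12.5,0],"delta_rot":[0,0,0]},{"claw":0,"offset":[-50,-12.5,0],"delta_rot":[0,0,0]},{"claw":0,"offset":[-50,-12.5,0],"delta_rot":[0,0,0]},{"claw":0,"offset":[-50,-12.5,0],"delta_rot":[0,0,0]},{"claw":0,"offset":[-50,-12.5,0],"delta_rot":[0,0,0]},{"claw":0,"offset":[-55,-14.5,0],"delta_rot":[0,0,0]},{"claw":0,"offset":[0,0,0],"delta_rot":[0,0,0]},{"claw":0,"offset":[0,0,0],"delta_rot":[0,0,0]}]'
python3 - <<'E'
from h import *
im,K,R,t=cap("scene"); np.savez("s15.npz",im=im,K=K,R=R,t=t)
print("inner px exp",w2px([575.4,294.1,49],K,R,t),"end",w2px([575.4,324.1,49],K,R,t),"tip",w2px([575.6,324.1,54],K,R,t),spots(im,K,R,t))
im,K,R,t=cap("top"); print(w2px([487,-378,133],K,R,t)); g=cv2.cvtColor(im,cv2.COLOR_BGR2HSV); 
m=(g[...,2]<50).astype(np.uint8)
for c in cv2.findContours(m,cv2.RETR_EXTERNAL,cv2.CHAIN_APPROX_NONE)[0]:
    if 60<cv2.contourArea(c)<250: print("dark",cv2.minEnclosingCircle(c))
print(robot.get_state()["tool_pos"])
E
```

```text
time_s: 42.65
tool_pos: [576.3, 150.3, 38.8]
tcp_rot: [2.22, 2.22, 0.002]
ft_force: [-1.6, -5.2, 8.9]
grip_width: 38.4
grasp_force: 60.8
time_s: 45.02
tool_pos: [441.2, -383.7, 198.0]
tcp_rot: [2.222, 2.22, 0.0]
ft_force: [0.4, -0.1, -0.2]
grip_width: -0.0
grasp_force: 0.0
inner px exp [394.76480394 356.18854829] end [404.79993607 368.31865874] tip [404.99622265 366.29523215] [(array([567.2, 244.1]), array([ 65.18, 191.86]), 15.4), (array([424.5, 176.2]), array([ 169.57, -184.39]), 15.7)]
[508.03070874 265.04980898]
dark ((449.0, 347.5), 27.354257583618164)
dark ((263.0, 304.0), 10.000100135803223)
dark ((509.0, 264.0), 5.831051826477051)
[ 441.62656065 -383.05850074  197.8158276 ]
```

```bash
python3 -m creep '[{"claw":0,"offset":[0,0,30],"delta_rot":[0,0,0]},{"claw":0,"offset":[0,0,30],"delta_rot":[0,0,0]},{"claw":0,"offset":[0,0,13],"delta_rot":[0,0,0]},{"claw":0,"offset":[1.4,8,0],"delta_rot":[0,0,0]},{"claw":0,"offset":[1.4,8,0],"delta_rot":[0,0,0]},{"claw":0,"offset":[1.4,8,0],"delta_rot":[0,0,0]},{"claw":0,"offset":[1.4,8,0],"delta_rot":[0,0,0]},{"claw":0,"offset":[1.4,8,0],"delta_rot":[0,0,0]},{"claw":0,"offset":[1.4,8,0],"delta_rot":[0,0,0]},{"claw":0,"offset":[1.4,8,0],"delta_rot":[0,0,0]},{"claw":0,"offset":[1.4,8,0],"delta_rot":[0,0,0]},{"claw":0,"offset":[1.4,8,0],"delta_rot":[0,0,0]},{"claw":0,"offset":[1.4,8,0],"delta_rot":[0,0,0]},{"claw":0,"offset":[0,0,0],"delta_rot":[0,0,0]}]'
cat >> h.py <<'E'
def ball():
    im,K,R,t=cap("top"); g=cv2.cvtColor(im,cv2.COLOR_BGR2HSV); m=(g[...,2]<50).astype(np.uint8); m[:,:480]=0; m[:,540:]=0; m[:200]=0; m[285:]=0
    for c in cv2.findContours(m,cv2.RETR_EXTERNAL,cv2.CHAIN_APPROX_NONE)[0]:
        if cv2.contourArea(c)>20: print("dark",cv2.minEnclosingCircle(c))
    for a in (0,.2,.6,1.0,1.2):
        s=80*np.sin(a-.6); print(a,w2px([528.5+.985*s,-368.4+.173*s,67+80*np.cos(a-.6)],K,R,t).round(1))
E
python3 -c "
from h import *
ball()"
```

```text
time_s: 46.88
tool_pos: [521.8, -370.0, 124.1]
tcp_rot: [2.221, 2.221, 0.0]
ft_force: [-0.7, -1.0, -0.1]
grip_width: -0.1
grasp_force: 0.0
dark ((520.0, 222.5), 29.449207305908203)
0 [507.3 266.5]
0.2 [507.  259.9]
0.6 [504.8 245.4]
1.0 [500.4 231.3]
1.2 [497.7 225.2]
```

```bash
python3 -m creep '[{"claw":0,"offset":[1,6,0],"delta_rot":[0,0,0]},{"claw":0,"offset":[1,6,0],"delta_rot":[0,0,0]},{"claw":0,"offset":[0.7,4,0],"delta_rot":[0,0,0]},{"claw":0,"offset":[0,0,0],"delta_rot":[0,0,0]}]'
```

```text
time_s: 47.42
tool_pos: [537.6, -367.4, 124.2]
tcp_rot: [2.221, 2.221, 0.0]
ft_force: [0.1, 0.5, 0.2]
grip_width: 0.0
grasp_force: 0.0
```

```bash
python3 -m creep '[{"claw":0,"offset":[0.7,4,0],"delta_rot":[0,0,0]},{"claw":0,"offset":[0.5,3,0],"delta_rot":[0,0,0]},{"claw":0,"offset":[0,0,0],"delta_rot":[0,0,0]}]'; python3 -m creep '[{"claw":0,"offset":[0.5,3,0],"delta_rot":[0,0,0]},{"claw":0,"offset":[0,0,0],"delta_rot":[0,0,0]}]'; python3 -m creep '[{"claw":0,"offset":[0.5,3,0],"delta_rot":[0,0,0]},{"claw":0,"offset":[0,0,0],"delta_rot":[0,0,0]}]'
```

```text
time_s: 47.8
tool_pos: [544.5, -366.2, 124.2]
tcp_rot: [2.222, 2.221, 0.0]
ft_force: [-1.2, -0.8, 0.7]
grip_width: 0.2
grasp_force: 0.0
time_s: 48.05
tool_pos: [547.0, -365.8, 124.2]
tcp_rot: [-2.221, -2.221, 0.001]
ft_force: [-2.9, -0.0, 0.6]
grip_width: 0.1
grasp_force: 1.5
time_s: 48.3
tool_pos: [548.0, -365.6, 124.0]
tcp_rot: [-2.219, -2.218, 0.005]
ft_force: [-16.0, -2.5, 3.8]
grip_width: -0.1
grasp_force: 8.3
```

```bash
python3 -m creep '[{"claw":0,"offset":[0,-1,0],"delta_rot":[0,0,0]},{"claw":0,"offset":[0,0,0],"delta_rot":[0,0,0]},{"claw":0,"offset":[0,0,0],"delta_rot":[0,0,0]},{"claw":0,"offset":[-3,-15,0],"delta_rot":[0,0,0]},{"claw":0,"offset":[0,0,-40],"delta_rot":[0,0,0]},{"claw":0,"offset":[0,0,-40],"delta_rot":[0,0,0]},{"claw":0,"offset":[7.5,40,0],"delta_rot":[0,0,0]},{"claw":0,"offset":[7.5,41,0],"delta_rot":[0,0,0]},{"claw":0,"offset":[0,0,40],"delta_rot":[0,0,0]},{"claw":0,"offset":[0,0,40],"delta_rot":[0,0,0]},{"claw":0,"offset":[0,0,0],"delta_rot":[0,0,0]}]'
python3 - <<'E'
from h import *
ball()
im,K,R,t=cap("top"); np.savez("t16.npz",im=im,K=K,R=R,t=t)
d=cap("scene"); np.savez("s16.npz",im=d[0],K=d[1],R=d[2],t=d[3])
for X in([575.6,294,49],[575.6,324,49]): print(w2px(X,K,R,t),w2px(X,*d[1:]))
print("bar end px exp",w2px([575.6,324-190,49],K,R,t)); g=cv2.cvtColor(im,cv2.COLOR_BGR2GRAY); v=int(w2px([575.6,140,49],K,R,t)[1]); print(v,g[v,255:300].tolist())
g=cv2.cvtColor(d[0],cv2.COLOR_BGR2GRAY); 
for r in range(340,376): print(r,"".join("#" if x<60 else "+" if x<110 else "-" if x<170 else "." for x in g[r,375:430]))
E
```

```text
time_s: 49.68
tool_pos: [613.7, -352.5, 121.3]
tcp_rot: [-2.218, -2.217, 0.001]
ft_force: [0.3, 0.7, 0.7]
grip_width: 0.0
grasp_force: 0.0
dark ((530.0, 224.0), 9.486932754516602)
0 [507.3 266.5]
0.2 [507.  259.9]
0.6 [504.8 245.4]
1.0 [500.4 231.3]
1.2 [497.7 225.2]
[202.08483923 235.98929856] [394.63289247 356.18908613]
[189.02542487 236.35726493] [404.66516408 368.31928146]
bar end px exp [271.63450036 234.02964437]
234 [228, 227, 228, 228, 227, 228, 228, 228, 229, 228, 229, 229, 230, 229, 229, 230, 229, 232, 125, 188, 199, 197, 198, 199, 197, 201, 198, 200, 201, 198, 200, 198, 200, 199, 202, 201, 202, 202, 201, 202, 203, 202, 200, 201, 200]
340 .........................-+#+++########+--.--..........
341 .........................-+#+++++#+####+-..............
342 .........................-+#++++++++###+-..............
343 .........................-+#+++++++####+-..............
344 ........................--++#++++++####+-..............
345 ........................-++#++++++++###+--.-...........
346 ........................-++#++++++++###++---...........
347 .......................
[... 1012 characters left out ...]
............-+##++--------..............
365 .........--................-+##++--------..............
366 ..........--...............-+##+---------..............
367 ...........--..............+++++---------..............
368 ............--............-++++++--------..............
369 .............-.............-+++++--------..............
370 ..............-.............--------...................
371 ..............--.......................................
372 ...............--......................................
373 ................-......................................
374 .................-.....................................
375 ..................-....................................
```

```bash
python3 -m creep '[{"claw":0,"offset":[-1.4,-8,0],"delta_rot":[0,0,0]},{"claw":0,"offset":[-1.4,-8,0],"delta_rot":[0,0,0]},{"claw":0,"offset":[-1.4,-8,0],"delta_rot":[0,0,0]},{"claw":0,"offset":[-1.4,-8,0],"delta_rot":[0,0,0]},{"claw":0,"offset":[-1.4,-8,0],"delta_rot":[0,0,0]},{"claw":0,"offset":[-1.4,-8,0],"delta_rot":[0,0,0]},{"claw":0,"offset":[-1.4,-8,0],"delta_rot":[0,0,0]},{"claw":0,"offset":[-1.4,-8,0],"delta_rot":[0,0,0]},{"claw":0,"offset":[-1.4,-8,0],"delta_rot":[0,0,0]},{"claw":0,"offset":[-1.4,-8,0],"delta_rot":[0,0,0]},{"claw":0,"offset":[-1.4,-8,0],"delta_rot":[0,0,0]},{"claw":0,"offset":[-1.4,-8,0],"delta_rot":[0,0,0]},{"claw":0,"offset":[0,0,0],"delta_rot":[0,0,0]}]'; python3 -m creep '[{"claw":0,"offset":[-0.7,-4,0],"delta_rot":[0,0,0]},{"claw":0,"offset":[0,0,0],"delta_rot":[0,0,0]}]'
```

```text
time_s: 51.45
tool_pos: [518.6, -370.2, 124.2]
tcp_rot: [-2.222, -2.22, 0.0]
ft_force: [0.3, 0.7, -0.0]
grip_width: -0.1
grasp_force: 0.0
time_s: 51.7
tool_pos: [515.1, -370.8, 124.2]
tcp_rot: [-2.222, -2.221, 0.0]
ft_force: [1.2, -0.2, -0.3]
grip_width: 0.2
grasp_force: 0.0
```

```bash
python3 -m creep '[{"claw":0,"offset":[-0.5,-3,0],"delta_rot":[0,0,0]},{"claw":0,"offset":[0,0,0],"delta_rot":[0,0,0]}]'; python3 -m creep '[{"claw":0,"offset":[-0.5,-3,0],"delta_rot":[0,0,0]},{"claw":0,"offset":[0,0,0],"delta_rot":[0,0,0]}]'
```

```text
time_s: 51.95
tool_pos: [512.1, -371.3, 124.2]
tcp_rot: [-2.222, -2.221, 0.0]
ft_force: [0.2, 0.3, -0.7]
grip_width: 0.1
grasp_force: 0.1
time_s: 52.2
tool_pos: [509.6, -371.7, 124.3]
tcp_rot: [2.221, 2.22, 0.001]
ft_force: [3.8, 1.3, -0.9]
grip_width: 0.1
grasp_force: 1.8
```

```bash
python3 -m creep '[{"claw":0,"offset":[0,0,0],"delta_rot":[0,0,0]},{"claw":0,"offset":[2,12,0],"delta_rot":[0,0,0]},{"claw":0,"offset":[0,0,-38],"delta_rot":[0,0,0]},{"claw":0,"offset":[0,0,-38],"delta_rot":[0,0,0]},{"claw":56,"offset":[52,5.4,0],"delta_rot":[0,0,0]},{"claw":56,"offset":[52,5.4,0],"delta_rot":[0,0,0]},{"claw":56,"offset":[52,5.4,0],"delta_rot":[0,0,0]},{"claw":56,"offset":[52,5.4,0],"delta_rot":[0,0,0]},{"claw":56,"offset":[52,5.4,0],"delta_rot":[0,0,0]},{"claw":56,"offset":[52,5.4,0],"delta_rot":[0,0,0]},{"claw":56,"offset":[52,5.4,0],"delta_rot":[0,0,0]},{"claw":56,"offset":[52,5.4,0],"delta_rot":[0,0,0]},{"claw":56,"offset":[52,5.4,0],"delta_rot":[0,0,0]},{"claw":56,"offset":[50,5.4,0],"delta_rot":[0,0,0]},{"claw":56,"offset":[0,0,0],"delta_rot":[0,0,0]},{"claw":56,"offset":[0,0,0],"delta_rot":[0,0,0]},{"claw":56,"offset":[0,0,0],"delta_rot":[0,0,0]}]'
python3 - <<'E'
from h import *
ball(); s=robot.get_state(); print(s["tool_pos"],s["tcp_rot"])
im,K,R,t=cap("wrist"); print(spots(im,K,R,t)); np.savez("w17.npz",im=im,K=K,R=R,t=t)
im,K,R,t=cap("scene"); g=cv2.cvtColor(im,cv2.COLOR_BGR2GRAY)
for r in range(350,374): print(r,"".join("#" if x<60 else "+" if x<110 else "-" if x<170 else "." for x in g[r,375:430]))
E
```

```text
time_s: 54.32
tool_pos: [575.5, 147.3, 200.2]
tcp_rot: [2.223, 2.22, -0.001]
ft_force: [0.7, 0.1, 0.4]
grip_width: 56.1
grasp_force: 0.0
dark ((509.0, 266.5), 5.590270042419434)
0 [507.3 266.5]
0.2 [507.  259.9]
0.6 [504.8 245.4]
1.0 [500.4 231.3]
1.2 [497.7 225.2]
[575.53791235 147.23058649 200.273399  ] [ 2.22337504e+00  2.21941788e+00 -3.97066485e-04]
[(array([317.9,  29.8]), array([575.81, 293.31]), 8.8)]
350 ........................-+++++++++#+##+++--............
351 ........................-+#++++++++###++---............
352 ........................-+#++++++#++#+++---............
353 --......................-+#+++++++####++---............
354 --................--....-+#+++++++####++---............
355 ..-..............-----..-+#+++++++###+++---............
356 ..--............------..-+#+++++++####+----............
357 ..---............-----..-++++++++####+++--.............
358 ...--..............-.....-+++++++++##++---.............
359 .....-....................++++++++##+++---.............
360 ......-...................-++#++##++++----.............
361 ......--...................+#####+++------.............
362 .......--..................+#####+--------.............
363 ........--.................-+###++-------..............
364 .........-.................-+###+--------..............
365 .........--................-+##+---------..............
366 ..........--...............-+#++---------..............
367 ...........--..............+++++---------..............
368 ............--............-++++++--------..............
369 .............--............-+++++--------..............
370 ..............-.............--------...................
371 ...............-.......................................
372 ...............--......................................
373 ................--.....................................
```

```bash
python3 -m creep '[{"claw":56,"offset":[-3,0.4,40],"delta_rot":[0,0,0]},{"claw":56,"offset":[0,0,50],"delta_rot":[0,0,0]},{"claw":56,"offset":[0,0,42],"delta_rot":[0,0,0]},{"claw":56,"offset":[0,0,22],"delta_rot":[0,0,0]},{"claw":56,"offset":[0,0,7.5],"delta_rot":[0,0,0]},{"claw":48,"offset":[0,0,0],"delta_rot":[0,0,0]},{"claw":44,"offset":[0,0,0],"delta_rot":[0,0,0]},{"claw":30,"offset":[0,0,0],"delta_rot":[0,0,0]},{"claw":30,"offset":[0,0,0],"delta_rot":[0,0,0]},{"claw":30,"offset":[0,0,0],"delta_rot":[0,0,0]}]'
```

```text
time_s: 55.72
tool_pos: [576.6, 145.3, 40.3]
tcp_rot: [2.221, 2.22, 0.002]
ft_force: [-1.6, -1.7, 6.4]
grip_width: 38.0
grasp_force: 60.7
```

```bash
python3 -m creep '[{"claw":30,"offset":[8,0,0],"delta_rot":[0,0,0]},{"claw":30,"offset":[8,0,0],"delta_rot":[0,0,0]},{"claw":30,"offset":[8,-0.3,0],"delta_rot":[0,0,0]},{"claw":30,"offset":[5,0,0],"delta_rot":[0,0,0]},{"claw":30,"offset":[2,0,0],"delta_rot":[0,0,0]},{"claw":30,"offset":[0,0,0],"delta_rot":[0,0,0]},{"claw":30,"offset":[0,0,0],"delta_rot":[0,0,0]},{"claw":30,"offset":[0,0,0],"delta_rot":[0,0,0]}]'
python3 - <<'E'
from h import *
im,K,R,t=cap("scene"); g=cv2.cvtColor(im,cv2.COLOR_BGR2GRAY); print(robot.get_state()["tool_pos"],w2px([575.6,324,49],K,R,t))
for r in range(352,374): print(r,"".join("#" if x<60 else "+" if x<110 else "-" if x<170 else "." for x in g[r,375:430]))
E
```

```text
time_s: 56.72
tool_pos: [576.5, 176.1, 40.3]
tcp_rot: [2.221, 2.22, 0.003]
ft_force: [-0.1, -2.0, 5.8]
grip_width: 38.3
grasp_force: 60.5
[576.5217971  176.08719941  40.26499625] [404.66516408 368.31928146]
352 -.......................-++++++++++###++---............
353 --......................-+#+++++++####++---............
354 ---.....................-+#+++++++####++---............
355 .---....................-+#+++++++####++---............
356 .---....................-+#+++++#####+++---............
357 ...-....................-++#+++++++##+++--.............
358 ....-....................-++++++++###++---.............
359 .....-....................++#++++###++----.............
360 .....--...................-+##+++#++++----.............
361 .....---...................+#####+++------.............
362 .......--..................+#####+-------..............
363 ........--.................-####++--------.............
364 ........--.................-+##++---------.............
365 ........---................-+##+---------..............
366 .........---...............-+#++---------..............
367 ...........--..............-++++---------..............
368 ............--.............++++++--------..............
369 ............--.............-+++++--------..............
370 .............--.............---------..................
371 ..............--.......................................
372 ...............-.......................................
373 ...............---.....................................
```

```bash
python3 -m creep '[{"claw":54,"offset":[0,0,0],"delta_rot":[0,0,0]},{"claw":54,"offset":[0,0,0],"delta_rot":[0,0,0]},{"claw":54,"offset":[0,0,0],"delta_rot":[0,0,0]},{"claw":54,"offset":[0,0,-25],"delta_rot":[0,0,0]},{"claw":54,"offset":[-30,0,-40],"delta_rot":[0,0,0]},{"claw":54,"offset":[-30,0,-50],"delta_rot":[0,0,0]},{"claw":0,"offset":[-49.5,-13.5,-40],"delta_rot":[0,0,0]},{"claw":0,"offset":[-50,-13.5,0],"delta_rot":[0,0,0]},{"claw":0,"offset":[-50,-13.5,0],"delta_rot":[0,0,0]},{"claw":0,"offset":[-50,-13.5,0],"delta_rot":[0,0,0]},{"claw":0,"offset":[-50,-13.5,0],"delta_rot":[0,0,0]},{"claw":0,"offset":[-50,-13.5,0],"delta_rot":[0,0,0]},{"claw":0,"offset":[-50,-13.5,0],"delta_rot":[0,0,0]},{"claw":0,"offset":[-50,-13.5,0],"delta_rot":[0,0,0]},{"claw":0,"offset":[-50,-13.5,0],"delta_rot":[0,0,0]},{"claw":0,"offset":[-50,-13.5,0],"delta_rot":[0,0,0]},{"claw":0,"offset":[0,0,0],"delta_rot":[0,0,0]},{"claw":0,"offset":[0,0,0],"delta_rot":[0,0,0]}]'
python3 - <<'E'
from h import *
ball(); im,K,R,t=cap("scene"); g=cv2.cvtColor(im,cv2.COLOR_BGR2GRAY)
for r in range(360,373): print(r,"".join("#" if x<60 else "+" if x<110 else "-" if x<170 else "." for x in g[r,375:430]))
im,K,R,t=cap("top"); g=cv2.cvtColor(im,cv2.COLOR_BGR2GRAY); print("end exp",w2px([575.6,324-160,49],K,R,t),g[235,235:285].tolist())
print(w2px([510,-270,91],K,R,t),rings(im,K,R,t,z=91))
E
```

```text
time_s: 59.02
tool_pos: [440.8, -380.8, 191.9]
tcp_rot: [-2.222, -2.22, -0.0]
ft_force: [0.9, 0.9, -0.2]
grip_width: -0.0
grasp_force: 0.0
dark ((509.0, 266.5), 5.590270042419434)
dark ((527.3829956054688, 269.67022705078125), 14.779336929321289)
0 [507.3 266.5]
0.2 [507.  259.9]
0.6 [504.8 245.4]
1.0 [500.4 231.3]
1.2 [497.7 225.2]
360 .....--...................-+##++++++++----.............
361 .....---..................-+#####++-------.............
362 .......--..................-####++--------.............
363 ........--.................-+###++--------.............
364 ........---................-+##++--------..............
365 .........--................-+##+---------..............
366 .........---...............-+#++---------..............
367 ...........-...............-++++---------..............
368 ............-..............++++++-------...............
369 .............--............-+++++-------...............
370 .............--.............---------..-...............
371 .............---.......................................
372 ...............--......................................
end exp [258.60682256 234.39671652] [228, 228, 225, 227, 228, 228, 228, 228, 229, 229, 229, 229, 229, 230, 228, 230, 231, 231, 230, 231, 230, 232, 231, 232, 224, 131, 190, 194, 196, 198, 198, 196, 198, 198, 198, 197, 195, 198, 197, 198, 198, 197, 198, 195, 197, 196, 197, 197, 197, 199]
[452.28236826 256.62931972] []
```

```bash
python3 -m creep '[{"claw":0,"offset":[-2.5,0,30],"delta_rot":[0,0,0]},{"claw":0,"offset":[0,0,30],"delta_rot":[0,0,0]},{"claw":0,"offset":[0,0,7.5],"delta_rot":[0,0,0]},{"claw":0,"offset":[1.4,8,0],"delta_rot":[0,0,0]},{"claw":0,"offset":[1.4,8,0],"delta_rot":[0,0,0]},{"claw":0,"offset":[1.4,8,0],"delta_rot":[0,0,0]},{"claw":0,"offset":[1.4,8,0],"delta_rot":[0,0,0]},{"claw":0,"offset":[1.4,8,0],"delta_rot":[0,0,0]},{"claw":0,"offset":[1.4,8,0],"delta_rot":[0,0,0]},{"claw":0,"offset":[1.4,8,0],"delta_rot":[0,0,0]},{"claw":0,"offset":[1.4,8,0],"delta_rot":[0,0,0]},{"claw":0,"offset":[1.4,8,0],"delta_rot":[0,0,0]},{"claw":0,"offset":[1.4,8,0],"delta_rot":[0,0,0]},{"claw":0,"offset":[1.4,8,0],"delta_rot":[0,0,0]},{"claw":0,"offset":[1.4,8,0],"delta_rot":[0,0,0]},{"claw":0,"offset":[0.8,5,0],"delta_rot":[0,0,0]},{"claw":0,"offset":[0,0,0],"delta_rot":[0,0,0]}]'
```

```text
time_s: 61.3
tool_pos: [542.2, -366.2, 124.7]
tcp_rot: [2.221, 2.221, 0.0]
ft_force: [-1.1, -0.4, 0.1]
grip_width: -0.0
grasp_force: 0.0
```

```bash
python3 -m creep '[{"claw":0,"offset":[0.5,3,0],"delta_rot":[0,0,0]},{"claw":0,"offset":[0,0,0],"delta_rot":[0,0,0]}]'
```

```text
time_s: 61.55
tool_pos: [544.9, -365.7, 124.7]
tcp_rot: [2.222, 2.221, 0.0]
ft_force: [0.1, 0.1, 0.8]
grip_width: 0.3
grasp_force: 0.1
```

```bash
python3 -m creep '[{"claw":0,"offset":[0.5,3,0],"delta_rot":[0,0,0]},{"claw":0,"offset":[0,1.5,0],"delta_rot":[0,0,0]},{"claw":0,"offset":[0,0,0],"delta_rot":[0,0,0]},{"claw":0,"offset":[0,0,0],"delta_rot":[0,0,0]},{"claw":0,"offset":[0,0,0],"delta_rot":[0,0,0]}]'
```

```text
time_s: 62.18
tool_pos: [547.7, -365.4, 124.4]
tcp_rot: [-2.22, -2.219, 0.003]
ft_force: [-11.6, -0.8, 3.1]
grip_width: 0.1
grasp_force: 5.6
```

```bash
python3 -m creep '[{"claw":0,"offset":[0,0,0],"delta_rot":[0,0,0]},{"claw":0,"offset":[-3,-15,0],"delta_rot":[0,0,0]},{"claw":0,"offset":[0,0,-40],"delta_rot":[0,0,0]},{"claw":0,"offset":[0,0,-40],"delta_rot":[0,0,0]},{"claw":0,"offset":[7.5,40,0],"delta_rot":[0,0,0]},{"claw":0,"offset":[7.5,41,0],"delta_rot":[0,0,0]},{"claw":0,"offset":[0,0,40],"delta_rot":[0,0,0]},{"claw":0,"offset":[0,0,38],"delta_rot":[0,0,0]},{"claw":0,"offset":[0,0,0],"delta_rot":[0,0,0]}]'
python3 - <<'E'
from h import *
im,K,R,t=cap("scene"); g=cv2.cvtColor(im,cv2.COLOR_BGR2GRAY)
for r in range(362,372): print(r,"".join("#" if x<60 else "+" if x<110 else "-" if x<170 else "." for x in g[r,375:430]))
print(robot.get_state()["tool_pos"])
for a in (0,1.0,1.2):
    s=80*np.sin(a-.6); print(a,w2px([528.5+.985*s,-368.4+.173*s,67+80*np.cos(a-.6)],K,R,t).round(1))
m=(g<45).astype(np.uint8); m[:,:230]=0;m[:,300:]=0;m[:110]=0;m[180:]=0
for c in cv2.findContours(m,cv2.RETR_EXTERNAL,cv2.CHAIN_APPROX_NONE)[0]:
    if cv2.contourArea(c)>15: print(cv2.minEnclosingCircle(c))
E
```

```text
time_s: 63.3
tool_pos: [613.8, -352.5, 123.9]
tcp_rot: [-2.219, -2.217, 0.001]
ft_force: [-0.2, -0.0, 0.2]
grip_width: 0.2
grasp_force: 0.0
362 .......--..................+#####+--------.............
363 ........--.................-####++-------..............
364 .........-.................-+##++--------..............
365 .........--................-+##++--------..............
366 .........---...............-+#++---------..............
367 ..........---..............-++++---------..............
368 ............-..............++++++-------...............
369 .............--............-+++++--------..............
370 .............--.............---------...-..............
371 ..............--.......................................
[ 614.92372534 -353.28250243  126.52527436]
0 [279.3 139.9]
1.0 [253.  145.3]
1.2 [248.2 149.8]
((247.5, 149.5), 4.743516445159912)
((237.22000122070312, 127.5), 18.93098258972168)
```

The ball is at (247.5,149.5), where 1.2 rad predicts it, so the lever is fully over, and the spot is still under the tip. Bringing the lever back.

```bash
python3 -m creep '[{"claw":0,"offset":[-1.4,-8,0],"delta_rot":[0,0,0]},{"claw":0,"offset":[-1.4,-8,0],"delta_rot":[0,0,0]},{"claw":0,"offset":[-1.4,-8,0],"delta_rot":[0,0,0]},{"claw":0,"offset":[-1.4,-8,0],"delta_rot":[0,0,0]},{"claw":0,"offset":[-1.4,-8,0],"delta_rot":[0,0,0]},{"claw":0,"offset":[-1.4,-8,0],"delta_rot":[0,0,0]},{"claw":0,"offset":[-1.4,-8,0],"delta_rot":[0,0,0]},{"claw":0,"offset":[-1.4,-8,0],"delta_rot":[0,0,0]},{"claw":0,"offset":[-1.4,-8,0],"delta_rot":[0,0,0]},{"claw":0,"offset":[-1.4,-8,0],"delta_rot":[0,0,0]},{"claw":0,"offset":[-1.4,-8,0],"delta_rot":[0,0,0]},{"claw":0,"offset":[-1.4,-8,0],"delta_rot":[0,0,0]},{"claw":0,"offset":[-0.7,-4,0],"delta_rot":[0,0,0]},{"claw":0,"offset":[-0.5,-3,0],"delta_rot":[0,0,0]},{"claw":0,"offset":[0,-2,0],"delta_rot":[0,0,0]},{"claw":0,"offset":[0,0,0],"delta_rot":[0,0,0]}]'
```

```text
time_s: 65.35
tool_pos: [510.3, -371.2, 126.7]
tcp_rot: [-2.222, -2.221, 0.0]
ft_force: [0.0, -0.6, -0.1]
grip_width: -0.3
grasp_force: 0.0
```

```bash
python3 -m creep '[{"claw":0,"offset":[0,-1.5,0],"delta_rot":[0,0,0]},{"claw":0,"offset":[0,0,0],"delta_rot":[0,0,0]},{"claw":0,"offset":[2,14,0],"delta_rot":[0,0,0]},{"claw":0,"offset":[0,0,-50],"delta_rot":[0,0,0]},{"claw":0,"offset":[0,0,-50],"delta_rot":[0,0,0]},{"claw":0,"offset":[50,-15,0],"delta_rot":[0,0,0]},{"claw":0,"offset":[50,-15,0],"delta_rot":[0,0,0]},{"claw":0,"offset":[50,-15,0],"delta_rot":[0,0,0]},{"claw":0,"offset":[50,-15,0],"delta_rot":[0,0,0]},{"claw":0,"offset":[0,0,0],"delta_rot":[0,0,0]},{"claw":0,"offset":[0,0,0],"delta_rot":[0,0,0]},{"claw":0,"offset":[0,0,0],"delta_rot":[0,0,0]}]'
python3 - <<'E'
from h import *
ball(); im,K,R,t=cap("scene"); g=cv2.cvtColor(im,cv2.COLOR_BGR2GRAY)
for r in range(362,372): print(r,"".join("#" if x<60 else "+" if x<110 else "-" if x<170 else "." for x in g[r,375:430]))
im,K,R,t=cap("top"); print(w2px([510,-270,91],K,R,t).round()); h=cv2.cvtColor(im,cv2.COLOR_BGR2HSV)
u,v=w2px([510,-270,77],K,R,t).astype(int); g=h[...,2]
for r in range(v-17,v+18): print("".join(".-+#"[min(3,int((255-x)//50))] for x in g[r,u-18:u+19]))
u,v=w2px([416,165,30],K,R,t); print("loupe",u,v,[cv2.minEnclosingCircle(c) for c in cv2.findContours((g[285:325,230:295]<70).astype(np.uint8),cv2.RETR_EXTERNAL,2)[0] if len(c)>8])
E
```

```text
time_s: 66.85
tool_pos: [463.4, -170.0, 226.6]
tcp_rot: [2.223, 2.22, -0.0]
ft_force: [-0.1, 0.1, -1.1]
grip_width: 0.2
grasp_force: 0.0
dark ((509.0, 266.5), 5.590270042419434)
0 [507.3 266.5]
0.2 [507.  259.9]
0.6 [504.8 245.4]
1.0 [500.4 231.3]
1.2 [497.7 225.2]
362 .......--..................-#####++------..............
363 ........--.................-####++-------..............
364 .........-.................-+##++--------..............
365 .........--................-+##++--------..............
366 .........---...............-+#++---------..............
367 ...........--..............-++++---------..............
368 ............--.............++++++--------..............
369 .............-.............-+++++-------...............
370 .............--.............--------...................
371 .............---.......................................
[452. 257.]
########-............................
#########-...........................
##########+-.........................
+#+#########+-.......................
++#++##########+---..................
+++++#+#############++-.........
[... 549 characters left out ...]
++++++++++++++++++#++++###
++###+++++++++++++++++++++++++++++++#
++###+++++++++++++++++++++++++++++#++
++##+++++++++++++++++++++++++++++++++
+###+++++++++++++++++++++++++++++++++
+##++++++++++++++++++++++++++++++++++
+##++++++++++++++++++++++++++++++++++
##+++++++++++++++++++++++++++++++++++
##+++++++++++++++++++++++++++++++++++
##+++++++++++++++++++++++++++++++++++
##+++++++++++++++++++++++++++++++++++
#++++++++++++++++++++++++++++++++++++
#++++++++++++++++++++++++++++++++++++
+++++++++++++++++++++++++++++++++++++
+++++++++++++++++++++++++++++++++++++
loupe 260.5146274471643 303.72042158005735 [((32.88356018066406, 19.417808532714844), 10.405403137207031), ((3.5, 13.0), 11.011457443237305)]
```

Run:
```python
from h import *
im,K,R,t=cap("wrist"); g=cv2.cvtColor(im,cv2.COLOR_BGR2GRAY); u,v=w2px([510.3,-270.4,91],K,R,t).astype(int); print(u,v,w2px([510.3,-270.4,109],K,R,t))
for n,d,z in(("41",41,91),("50",50,77),("60",60,63)): print(n,[w2px([510.3+dx,-270.4+dy,z],K,R,t).round().tolist() for dx,dy in((-d/2,0),(d/2,0),(0,d/2),(0,-d/2))])
for r in range(v-26,v+54,2): print(r,"".join(".-+#"[min(3,int((255-int(x))//45))] for x in g[r,u-45:u+46]))
```

```text
368 323 [371.40062161 334.88938445]
41 [[347.0, 324.0], [390.0, 324.0], [369.0, 304.0], [368.0, 342.0]]
50 [[341.0, 316.0], [392.0, 316.0], [368.0, 292.0], [365.0, 338.0]]
60 [[335.0, 308.0], [394.0, 308.0], [366.0, 281.0], [363.0, 334.0]]
297 ++++++++++++################-.....----+++++++++--...........-+--...-+++-...................
299 ++++++++++++################.----++++++++++++++++++++--........+-...-++-...................
301 ++++++++++++#################++++++++++++++++++++++++++++.......--...-+-...................
303 +++++++++++++#################++++++++++++++++-----++++++++-.....--..-+....................
305 +++++++++++++#################+++++++--.................--+++-.......-+....................
307 +++++++++++++#################+++-.........................-++-......--....................
309 +++++++++++++#################+-..............................--...........................
311 +++++++++++++#################+.................................-..........................
313 +++++++++++++##################..............---........................................
[... 2279 characters left out ...]
############################
363 ###########################################################################################
365 ###########################################################################################
367 ###########################################################################################
369 ###########################################################################################
371 +##########################################################################################
373 +##########################################################################################
375 .##########################################################################################
```

```bash
python3 -c "
from plant import robot
print(robot.close_job())"
```

```text
the job is handed in; nothing more can be done
None
```

The job is handed in, and no verdict came back; my last images showed the loupe in the tray, the 60, 50 and 41 mm weights stacked home on the post, the lever back, and the inner spot under the tip, with both lever strokes run to the stop.

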